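Fit the citrus juicer's cone for the waiting fruit

ROBOT

A 6-joint arm with a two-finger parallel gripper is mounted at the origin on the work surface. World frame = base frame: x ahead of the robot, y to its left, z up, the work surface at z = 0. Lengths are in mm, angles in rad, forces in N, time in s.
With the tool pointing down it reaches from about 300 to 775 mm from the base axis. Payload 14.6 kg.
Tool frame: the origin (TCP) lies at the very end of the fingers, on their centre line; the grasp point (between the pads) lies 19 mm behind it; z points along the fingers, y is the direction in which the jaws open and shut (so a half turn about z gives the same grasp; the last joint's range is limited). The gripper opens to 94 mm and grips with 3 to 60 N. Pads are 16 mm wide; open, the fingers measure 119 mm over their backs; the gripper's body (75 mm by 177 mm) begins 78 mm behind the grasp point.
Start: joints at [-0.067, 0.3, 1.521, -0, 1.321, -0.067], TCP at [549.99, -0.002, 182.046] pointing down, gripper open.
Joint ranges: [-3.03, 3.03], [-0.79, 2.21], [0.23, 2.52], [-1.04, 4.18], [0, 3.07], [-2.55, 2.55]. Speed limits (rad/s): [2.22, 2.22, 2.57, 3.14, 3.14, 3.14].

INTERFACE

Orientations are given as [roll, pitch, yaw] about the fixed x, y, z axes, in that order (R = Rz(yaw) Ry(pitch) Rx(roll)).
In Python, from cell import manip gives the robot as it stands.
- The arm moves only by the shell command python3 -m inch 'ROWS' [FORCE]. ROWS is a JSON object of lists of equal length, an entry for each row: "grip": the opening, from -1 (shut) to 1 (fully open), so that 0 is half open; "travel": the shift along the world's x, y, z in cm, a list of three; "turn": the turn, a rotation vector about the world's x, y, z in degrees, a list of three. A call has 1 to 10 rows; each row is the pose to reach, as a shift and turn from the pose measured when the call began; what a row does not reach only later rows make up. A row lasts 1/8 s, in which the tool goes at most 62.5 mm and 10.7 degrees, less where a joint would pass 70% of its speed; a pose out of reach is approached as far as the arm can. A call with a gripper value outside its range is refused whole. The fingers move at their own pace and stop on an object; FORCE is the grip in N (left out, the last holds). Time passes only in rows, so rows that repeat a pose let the fingers close. It gives the time, the measured TCP pose, the force and the opening at its end, in the units of the state.
- manip.read_state(): the state, without advancing time (a new reading comes with each control period).
- manip.camera(name): name is "scene" or "side" or "wrist"; returns (picture, depth): 400x640x3 uint8, red, green, blue; 400x640 float32, mm along the optical axis (not along the pixel's ray), 0 where there is no reading.
- manip.calibration(name): a dict with "fx", "fy", "cx", "cy" (pixels), "world_from_camera" (4x4, takes a point from camera to world coordinates). Camera axes: x right, y up, looking along -z (the intrinsics and any distortion apply to the point x, -y, -z); pixel columns grow to the right and rows downward; lengths in mm; the calibration is good to about 2 mm. A picture is of the moment at which its call begins: read the wrist's pose just before it. calibration takes no time and is no camera call; for the wrist camera it gives the pose at the moment of the call.
- manip.sign_off(): hands the job in, once; it reports no verdict.
Trained networks look in the newest picture that a camera, given by its name, has taken for a name from the list of things; names that differ only in an ending like _2 or _b are one class to them, and where a whole thing is asked for, a point or a joint stands for the part that bears it (a point fixed in the world has none). Each returns a list of dicts, best first, with "p" (0 to 1); they miss things now and then, are a little off and sometimes report something else, mostly with a low value. They report only what shows in the picture. A call takes as long as a camera call. They do not tell look-alikes from the thing itself.
- manip.look_for(camera, label): "bbox" ([left, top, right, bottom] in pixels, round what is visible of it).
The state is a dict: "clock": time; "joints": joint angles; "qd": joint speeds; "effort": joint torques, N m; "eef_pos": TCP position; "eef_rot": TCP orientation; "wrist_force": force on the tool from outside, world axes, zero at the start; "moment": the same for the moment, N m; "finger_gap": finger opening in mm.
Only numpy, scipy, OpenCV 4.12 (cv2) and the standard library are available. Lean on these libraries where they do the work, as an engineer would, in place of code of your own. Each camera call takes 0.05 s, during which the arm holds its last target.

TASK

Fit the juicer with the reaming cone that suits the half fruit waiting on the wooden board (big cone for the orange, small cone for the lemon): turn it until its cross socket meshes with the drive shaft, slide it fully home and press it right down against the drive's spring. The juicer is unplugged; finish still gripping the cone and keep it pressed down, so that I can check the drive. Leave the other cone, the fruit and everything else on the counter as they are.

Things in the scene. Friction and masses are not known exactly. Their poses are not given: they have to be found in the camera images.
- big_cone: big cone for oranges: off-white, loose, upright on the counter; round, 54 mm wide, straight sides up to 32 mm (grip there), dome tip at 62 mm; under 0.11 kg. Origin: centre of underside, z up. Underside: cross socket 27 mm deep, two slots 6 mm wide, 20.4 mm long, along its x and y axes (fits every 90 degrees). Outside, 4 broad green ribs (+x, +y, -x, -y) stand over the slot ends; 8 slim beige ribs between
- small_cone: small cone for lemons: off-white, loose, upright on the counter; round, 38 mm wide, straight sides up to 30 mm (grip there), dome tip at 52 mm; under 0.11 kg. Origin: centre of underside, z up. Underside: cross socket 27 mm deep, two slots 6 mm wide, 20.4 mm long, along its x and y axes (fits every 90 degrees). Outside, 4 broad green ribs (+x, +y, -x, -y) stand over the slot ends; 8 slim beige ribs between
- half_orange: half an orange, cut face down, orange dome 74 mm wide and 38 mm high; it lies either on the wooden board or on the white plate. Origin: centre of the cut face
- half_lemon: half a lemon, cut face down, yellow, 50 mm wide and 38 mm high with a nub on top; it lies where the orange does not. Origin: centre of the cut face
- board: rectangular wooden chopping board, 160 x 220 x 12 mm, fixed; the fruit on it is the one to be squeezed next. Origin: centre of the underside
- board_mid (a point): centre of the board's top face, 12 mm above the counter
- plate: round white plate, 138 mm wide, 19 mm high, fixed; the other half fruit lies on it. Origin: centre of the underside
- juicer: electric citrus juicer, fixed, unplugged: round cream motor base 158 mm wide; on it a grey open bowl, rim 162 mm above the counter, 158 mm wide outside, 150 mm inside, spout on its own -x side; inside, a slotted strainer 129 mm above the counter and in its middle a chimney 36 mm wide, top 143 mm above the counter, where the shaft comes out. Origin: centre of the underside
- shaft (a point): centre of the top of the shaft's round shoulder (28 mm wide), on which a fitted cone stands: 151 mm above the counter while the drive is up; sinks and turns with the shaft. z up; x and y along the bars of the cross. A cone is home when its origin meets this point with its slots over the bars (play about 6 degrees, 1 mm); out of mesh it stops on the bars, up to 18 mm higher
- drive_shaft: upright drive shaft in the middle of the bowl, same origin and axes as shaft. Above the shoulder stands a dark cross: two bars 18 mm long, 4 mm thick, 18 mm high, along x and y, bevelled on top; in their middle a round guide pin 6 mm wide, up to 24 mm. The gearbox holds its angle (0.35 N m to turn). Only the cone may press on it
- drive_press (a joint): how far the drive shaft is pressed down, m: 0 = up, 0.006 = right down at its stop. A spring pushes it up: 8 N to start, 14 N right down
- dust_cover: the juicer's clear dust cover, a bowl-like dome 156 mm wide and 60 mm high, mouth down, loose. Leave it. Origin: centre at the level of its mouth
- cups: stack of clear plastic cups, 86 mm wide, 135 mm high, loose. Leave it. Origin: centre of the underside
- tape_roll: roll of brown packing tape lying flat, 108 mm wide, 48 mm high, loose. Leave it. Origin: centre of the underside
Mind the look-alikes: they are no part of the job. Leave any red look-alike of the juicer alone. Leave any blue look-alike of the big_cone alone.

How it is judged:
By the outcome, as a careful person would: the job done as asked, in the order asked, and still so for the second after the job is handed in, while the arm keeps its last pose, push and grip.
It also fails if it takes over 51 s, if anything falls off the work surface, if the arm or the gripper's body presses on something with over 40 N, if the wrist force passes 120 N, or if a joint passes its speed limit or range.

## Working session

There is one attempt and no reset: what is moved stays moved. The work goes in short steps, Python scripts to look and compute and a shell command to move; the robot and the scene stay as the last step left them, time stands still between calls to the robot, and variables do not carry over. Pictures are saved under pics/ and viewed, and the job is handed in when it is done.

```bash
ls; mkdir -p pics; python3 - <<'E'
from cell import manip
import cv2
s=manip.read_state();print(s)
for n in("scene","side","wrist"):
    p,d=manip.camera(n);cv2.imwrite(f"pics/{n}0.png",p[:,:,::-1])
    c=manip.calibration(n);print(n,c)
    if n!="wrist":
        for l in("big_cone","small_cone","half_orange","half_lemon","board","plate","juicer","drive_shaft"):
            print(n,l,[( [round(v) for v in r["bbox"]],round(r["p"],2)) for r in manip.look_for(n,l)[:4]])
E
```

```text
pics
{'clock': 0.0, 'joints': array([-6.65786818e-02,  3.00469064e-01,  1.52156077e+00,  4.59079345e-06,
        1.32069615e+00, -6.66059353e-02]), 'qd': array([ 3.16011134e-04, -2.28383098e-03,  2.01549198e-03, -2.86674807e-05,
        8.97190452e-04, -1.04706201e-03]), 'effort': array([-1.53750298e-03, -5.31805658e+01, -3.52735734e+01,  7.07558286e-02,
        2.43994006e-02, -4.79655944e-05]), 'eef_pos': array([5.49720067e+02, 2.87675138e-02, 1.81496053e+02]), 'eef_rot': array([-3.14046213e+00, -7.98677381e-05,  1.57082240e+00]), 'wrist_force': array([-0.13448278, -0.14570649,  0.32834532]), 'moment': array([-0.03110959, -0.01988562, -0.00427852]), 'finger_gap': 94.03103773935672}
scene {'fx': 394.91944631603553, 'fy': 394.91944631603553, 'cx': 315.5874372852351, 'cy': 205.68274190803245, 'world_from_camera': array([[-7.96466332e-01, -3.54604358e-01,  4.89792947e-01,
         1.14243333e+03],
       [ 6.04662909e-01, -4.60473966e-01,  6.49881907e-01,
         7.31251415e+02],
       [-4.91405559e-03,  8.13768687e-01,  5.81168113e-01,
         7.83469102e+02],
       [ 0.00000000e+
[... 1279 characters left out ...]
, 145, 266, 158], 0.43)]
side board [([168, 171, 231, 218], 0.57)]
side plate [([241, 145, 274, 166], 0.78)]
side juicer [([289, 205, 361, 292], 0.71), ([253, 163, 318, 234], 0.68)]
side drive_shaft [([323, 221, 334, 235], 0.4)]
wrist {'fx': 282.3832050555795, 'fy': 282.3832050555795, 'cx': 317.97042440969483, 'cy': 202.65670067871034, 'world_from_camera': array([[ 9.99999752e-01,  3.46405045e-04, -6.13798391e-04,
         5.50669288e+02],
       [-1.77359758e-04,  9.66537900e-01,  2.56523793e-01,
         7.52962425e+01],
       [ 6.82120543e-04, -2.56523620e-01,  9.66537721e-01,
         3.84422890e+02],
       [ 0.00000000e+00,  0.00000000e+00,  0.00000000e+00,
         1.00000000e+00]])}
```

View pics/scene0.png

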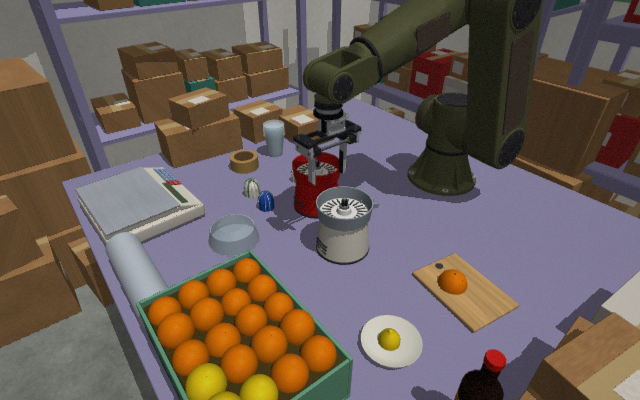

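View pics/side0.png

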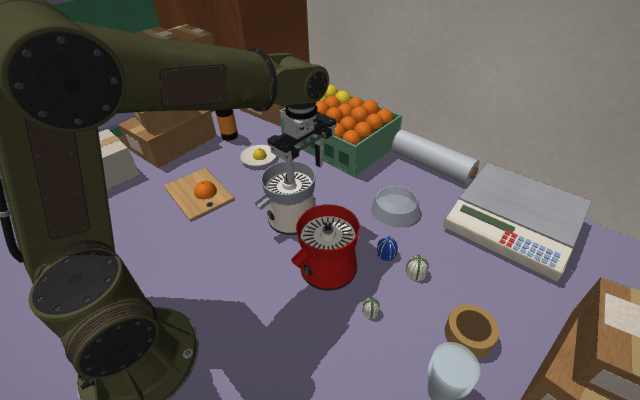

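View pics/wrist0.png

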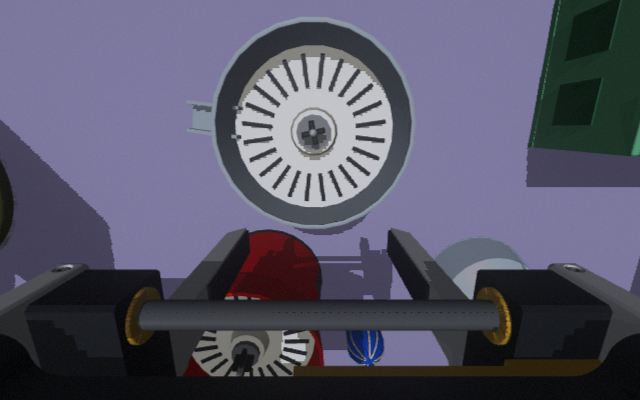

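The orange lies on the board (scene 453,281; side 205,190) and the lemon on the plate, so the big cone is needed. Candidates in side: blue (388,248) is a look-alike; white larger (418,268) fits; white smaller (371,308) is the small cone. The cream juicer is at wrist (313,132); the red one is a look-alike. Next I confirm with crops and measure.

```bash
cat > h.py <<'E'
from cell import manip
import numpy as np, cv2
def pts(n,d,c):
    v,u=np.mgrid[0:400,0:640]
    P=np.stack([(u-c["cx"])/c["fx"]*d,-(v-c["cy"])/c["fy"]*d,-d,np.ones_like(d)],-1)
    W=P@c["world_from_camera"].T
    W=W[...,:3].copy(); W[d<=0]=np.nan
    return W
def crop(p,x0,y0,x1,y1,s,name):
    cv2.imwrite(name,cv2.resize(p[y0:y1,x0:x1,::-1],None,fx=s,fy=s,interpolation=cv2.INTER_CUBIC))
E
python3 - <<'E'
from h import *
for n,b in(("side",(340,220,460,340)),("scene",(230,170,290,220)),("wrist",(270,90,360,170))):
    c=manip.calibration(n);p,d=manip.camera(n)
    W=pts(n,d,c); np.savez(f"{n}1.npz",W=W,p=p,d=d)
    crop(p,*b,6 if n!="wrist" else 8,"pics/c_"+n+".png") if n!="side" else crop(p,*b,5,"pics/c_side.png")
    if n=="side": L={"big":(405,250,435,288),"blue":(376,232,402,264),"small":(358,296,382,323)}
    elif n=="scene":L={"big":(243,177,261,198),"blue":(257,190,275,213)}
    else: L={}
    for k,(a,e,f,g) in L.items():
        w=W[e:g,a:f].reshape(-1,3);w=w[np.isfinite(w[:,0])&(w[:,2]>8)]
        print(n,k,len(w),np.percentile(w,[2,50,98],axis=0).round(1).tolist())
    if n=="wrist":
        w=W[90:170,270:360].reshape(-1,3)
        for z0,z1 in((140,147),(147,155),(165,172),(172,180)):
            q=w[(w[:,2]>z0)&(w[:,2]<z1)]; print(z0,len(q),q.min(0),q.max(0),q.mean(0)) if len(q) else print(z0,0)
E
```

```text
side big 434 [[592.3, -363.0, 10.4], [604.6, -342.5, 45.0], [631.8, -314.9, 64.9]]
side blue 383 [[594.2, -264.7, 10.5], [607.2, -246.6, 44.1], [633.1, -216.5, 64.2]]
side small 273 [[423.2, -335.4, 9.6], [433.7, -322.4, 39.1], [454.0, -302.4, 55.8]]
scene big 269 [[596.8, -349.9, 9.2], [628.8, -320.8, 42.0], [645.9, -244.7, 66.1]]
scene blue 294 [[600.7, -313.4, 8.8], [628.7, -225.7, 39.2], [647.7, -212.0, 66.1]]
140 596 [528.40555114  54.45599371 140.01968742] [564.24281346  90.17323087 144.72080786] [547.02651985  72.8344126  142.53368851]
147 710 [533.16518688  58.53395542 148.5969966 ] [559.77496226  85.78756247 153.180712  ] [546.60451098  72.38896929 150.73503095]
165 171 [538.12552116  63.33646849 165.01349996] [555.34714272  80.84618756 171.63358428] [546.71965793  72.19799047 167.63299249]
172 50 [544.27539603  69.43252329 172.09813904] [549.38067955  74.39946783 176.73096612] [546.69653184  72.04358408 173.95989609]
```

```bash
python3 -c "
import cv2,numpy as np
a=[cv2.imread(f'pics/c_{n}.png') for n in('side','scene','wrist')]
for x in a: print(x.shape)"
```

```text
(600, 600, 3)
(300, 360, 3)
(640, 720, 3)
```

View pics/c_side.png

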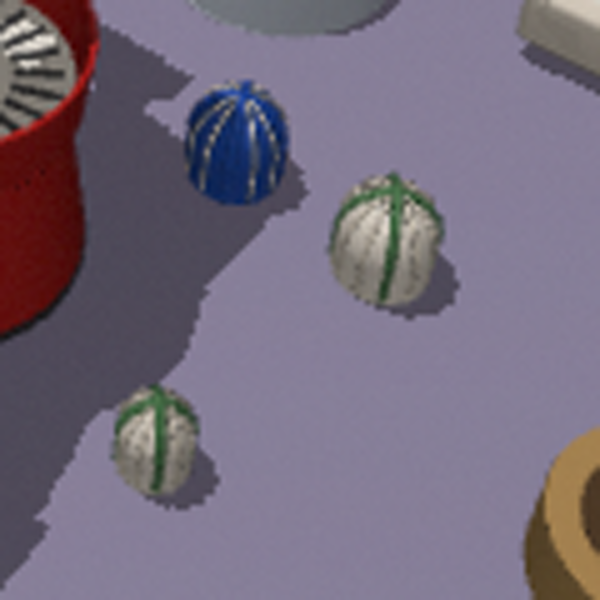

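View pics/c_wrist.png

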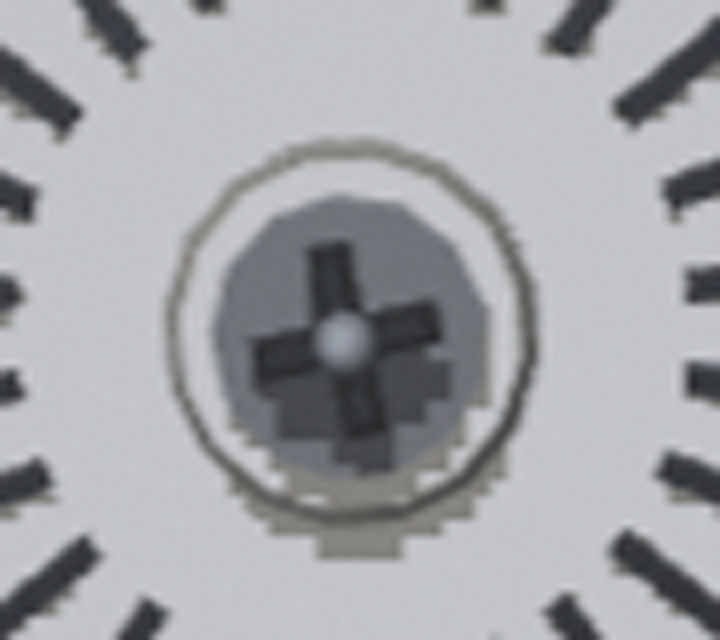

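Crop: the upper right off-white cone with green ribs (side 418,268), height about 62–65 mm, is big_cone. Blue is the look-alike, and the one about 53 mm tall at (371,308) is small_cone. The shaft cross is clear in the wrist view. Now I fit the cross angle, then fly over to look at the cone.

```bash
cat > cross.py <<'E'
from h import *
z=np.load("wrist1.npz");W=z["W"]
w=W[90:170,270:360].reshape(-1,3)
q=w[(w[:,2]>158)&(w[:,2]<172.5)]
from scipy.optimize import minimize
def cost(t):
    x,y,a=t;dx=q[:,0]-x;dy=q[:,1]-y
    u=dx*np.cos(a)+dy*np.sin(a);v=-dx*np.sin(a)+dy*np.cos(a)
    f=lambda U,V:np.hypot(np.maximum(abs(U)-9,0),np.maximum(abs(V)-2,0))
    return np.minimum(f(u,v),f(v,u)).sum()+ .02*np.hypot(dx,dy).sum()
best=min((minimize(cost,[546.7,72.2,np.radians(a)],method="Nelder-Mead") for a in range(-45,45,10)),key=lambda r:r.fun)
print(len(q),best.x[:2],np.degrees(best.x[2]),best.fun)
q2=q[q[:,2]>163]
print(q2.min(0),q2.max(0))
E
python3 cross.py
```

```text
189 [546.6079087   72.16775957] 12.193732825901566 21.9088969626467
[537.91827925  63.33646849 163.73858454] [555.37872081  80.84618756 172.49611498]
```

```bash
python3 -m inch '{"grip":[1,1,1,1,1,1,1,1,1,1],"travel":[[0,0,5],[0.7,-6,5],[1.4,-12,5],[2.8,-18,5],[4.2,-24,5],[5.6,-30,5],[6.7,-36,4],[6.7,-40,2],[6.7,-40.5,0],[6.7,-40.5,0]],"turn":[[0,0,0],[0,0,0],[0,0,0],[0,0,0],[0,0,0],[0,0,0],[0,0,0],[0,0,0],[0,0,0],[0,0,0]]}' 20
python3 - <<'E'
from h import *
c=manip.calibration("wrist");p,d=manip.camera("wrist");W=pts("wrist",d,c);np.savez("wrist2.npz",W=W,p=p,d=d)
cv2.imwrite("pics/wrist2.png",p[:,:,::-1])
print([( [round(v) for v in r["bbox"]],round(r["p"],2)) for r in manip.look_for("wrist","big_cone")])
print(manip.read_state()["eef_pos"],c["world_from_camera"][:3,3])
E
```

```text
clock: 2.35
eef_pos: [616.5, -404.3, 179.9]
eef_rot: [-3.139, -0.002, 1.571]
wrist_force: [0.4, 0.6, 0.3]
finger_gap: 93.9
[([296, 15, 347, 74], 0.61), ([295, 110, 342, 157], 0.58)]
[ 617.53340151 -403.85824673  183.15676387] [ 617.74034906 -329.41753234  382.46117401]
```

View pics/wrist2.png

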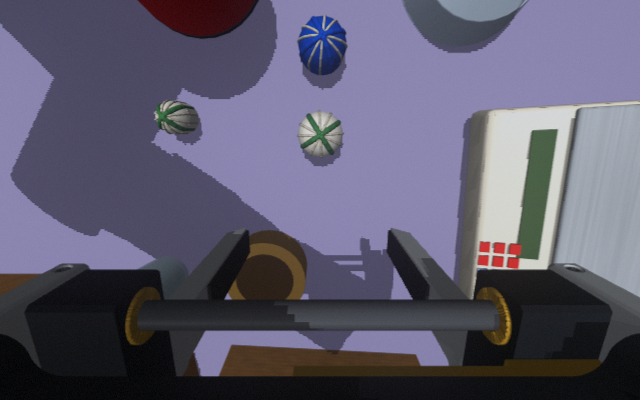

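View: big_cone at (321,133) below the blue one (322,44); small cone is on the left (177,117). Tape roll at (268,268) is near the fingers. Measuring centre and rib angle.

```bash
cat > cone.py <<'E'
from h import *
z=np.load("wrist2.npz");W=z["W"];p=z["p"]
x0,y0,x1,y1=285,95,357,172
w=W[y0:y1,x0:x1].reshape(-1,3);c=p[y0:y1,x0:x1].reshape(-1,3).astype(float)
m=w[:,2]>6
print("n",m.sum(),w[m].min(0).round(1),w[m].max(0).round(1))
# wall+dome points: circle fit in 3D bands, radius <=27
from scipy.optimize import least_squares
b=w[(w[:,2]>33)];r=least_squares(lambda t:np.sqrt(((b-[t[0],t[1],t[2]])**2).sum(1))-t[3],[617,-338,30,28]);print("sphere",r.x)
top=w[w[:,2]>57]; print("top",top.mean(0),len(top))
zs=np.nanmax(w[:,2])
hi=w[m&(w[:,2]<32)]
r2=least_squares(lambda t:np.hypot(hi[:,0]-t[0],hi[:,1]-t[1])-27,[617,-338],loss="soft_l1");print("wall",r2.x,len(hi))
g=m&(c[:,1]>c[:,0]+20)&(c[:,1]>c[:,2]+10)
q=w[g];print("green",g.sum())
from scipy.optimize import minimize
def f(t):
    dx=q[:,0]-t[0];dy=q[:,1]-t[1];a=t[2]
    u=dx*np.cos(a)+dy*np.sin(a);v=-dx*np.sin(a)+dy*np.cos(a)
    return np.minimum(abs(u),abs(v)).sum()
B=min((minimize(f,[617,-338,np.radians(a)],method="Nelder-Mead") for a in range(0,90,10)),key=lambda r:r.fun)
print("ribs",B.x[:2],np.degrees(B.x[2])%90,B.fun/g.sum())
crop(p,x0,y0,x1,y1,8,"pics/c2.png")
t=W[:,200:330].reshape(-1,3)
t=W[225:300,225:310].reshape(-1,3);t=t[(t[:,2]>40)&(t[:,2]<56)];print("tape",np.percentile(t,[2,98],axis=0))
E
python3 cone.py
```

```text
n 1626 [ 590.7 -363.1   31.2] [ 645.7 -308.6   65.1]
sphere [ 618.56806388 -336.02045393   36.36672185   24.74186477]
top [ 618.50801823 -335.99085898   60.28742522] 425
wall [ 618.91629237 -336.14953236] 13
green 356
ribs [ 619.19303524 -335.66566845] 32.80004378798751 1.193316254846562
tape [[ 503.93452968 -550.73376879   43.78155922]
 [ 594.79670836 -471.73023254   49.48859414]]
```

View pics/c2.png

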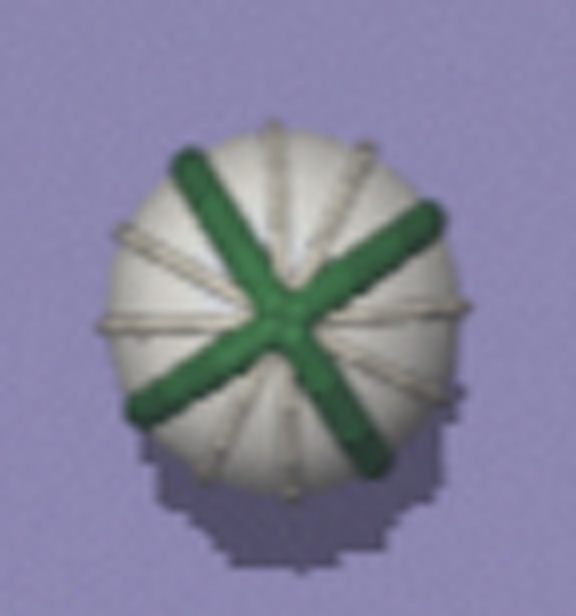

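Cone centre (618.7,-336), ribs at 32.8° mod 90, top about 62–65 mm: these match. I cross-check the shaft position in the other cameras, then go down.

```bash
python3 - <<'E'
from h import *
for n in("scene","side"):
    c=manip.calibration(n);p,d=manip.camera(n);W=pts(n,d,c);np.savez(n+"3.npz",W=W,p=p,d=d)
    m=(np.hypot(W[...,0]-547,W[...,1]-72)<14)&(W[...,2]>158)
    q=W[m];print(n,len(q)); 
    if len(q): print(np.percentile(q,[1,50,99],axis=0).round(1),q[q[:,2]>172].mean(0))
    mm=(np.hypot(W[...,0]-547,W[...,1]-72)<82)&(W[...,2]>158)&(W[...,2]<166)&(np.hypot(W[...,0]-547,W[...,1]-72)>70)
    r=W[mm]
    from scipy.optimize import least_squares
    print("rim",least_squares(lambda t:np.hypot(r[:,0]-t[0],r[:,1]-t[1])-t[2],[547,72,77],loss="soft_l1").x,len(r))
W=np.load("wrist1.npz")["W"]
mm=(np.hypot(W[...,0]-547,W[...,1]-72)<84)&(W[...,2]>158)&(W[...,2]<166)&(np.hypot(W[...,0]-547,W[...,1]-72)>70)
r=W[mm];print("wrist rim",least_squares(lambda t:np.hypot(r[:,0]-t[0],r[:,1]-t[1])-t[2],[547,72,77],loss="soft_l1").x,len(r))
print(manip.read_state()["eef_pos"])
E
```

```text
scene 39
[[538.2  61.1 159.1]
 [548.5  73.1 168.3]
 [556.4  79.5 175.4]] [549.07633383  71.21752875 173.76427568]
rim [547.92621526  71.31465092  76.08676041] 336
side 11
[[538.   60.8 158.2]
 [543.9  68.1 163.2]
 [547.5  70.4 167.5]] [nan nan nan]
rim [546.30109028  70.37256347  76.7214713 ] 129
wrist rim [546.6094952   72.11511409  75.78923912] 4353
[ 617.71483291 -404.03933833  183.90762722]<stdin>:6: RuntimeWarning: Mean of empty slice.
  ret = um.true_divide(
```

```bash
python3 -m inch '{"grip":[1,1,1,1,1,1,1,1,1],"travel":[[0.1,4,-2],[0.1,6.8,-6],[0.1,6.8,-9],[0.1,6.8,-12],[0.1,6.8,-14.5],[0.1,6.8,-16.5],[0.1,6.8,-17],[0.1,6.8,-17],[0.1,6.8,-17]],"turn":[[0,0,3],[0,0,3],[0,0,3],[0,0,3],[0,0,3],[0,0,3],[0,0,3],[0,0,3],[0,0,3]]}' 50
```

```text
clock: 3.68
eef_pos: [619.2, -336.3, 15.1]
eef_rot: [3.138, 0.002, 1.625]
wrist_force: [0.2, 0.1, -0.6]
finger_gap: 94.0
```

```bash
python3 -m inch '{"grip":[1,1,1,1],"travel":[[0,0,-0.6],[0,0,-1.0],[0,0,-1.0],[0,0,-1.0]],"turn":[[0,0,0],[0,0,0],[0,0,0],[0,0,0]]}' 50; python3 -m inch '{"grip":[0.3,0.1,-0.1,-0.3,-0.3,-0.3,-0.3,-0.3],"travel":[[0,0,0],[0,0,0],[0,0,0],[0,0,0],[0,0,0],[0,0,0],[0,0,0],[0,0,0]],"turn":[[0,0,0],[0,0,0],[0,0,0],[0,0,0],[0,0,0],[0,0,0],[0,0,0],[0,0,0]]}' 50
python3 - <<'E'
from h import *
for n in("side","wrist"):
    p,d=manip.camera(n);cv2.imwrite(f"pics/{n}4.png",p[:,:,::-1])
E
```

```text
clock: 4.18
eef_pos: [619.3, -336.4, 5.2]
eef_rot: [3.138, 0.002, 1.624]
wrist_force: [0.1, -0.5, -0.3]
finger_gap: 93.7
clock: 5.18
eef_pos: [619.2, -336.3, 5.1]
eef_rot: [3.138, 0.002, 1.625]
wrist_force: [-0.7, -0.3, 0.6]
finger_gap: 52.2
```

View pics/side4.png

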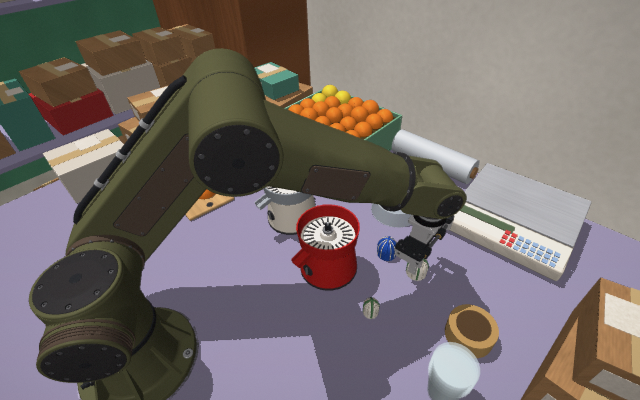

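View pics/wrist4.png

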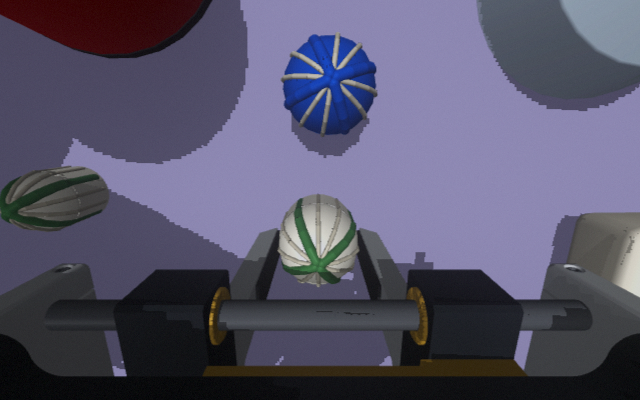

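Gripped (gap 52 mm), and the cone shows in the wrist view at (318,240). I lift and re-measure the ribs and centre in grip.

```bash
python3 -m inch '{"grip":[-0.3,-0.3,-0.3,-0.3,-0.3,-0.3],"travel":[[0,0,2],[0,0,6],[0,0,11],[0,0,16],[0,0,20.5],[0,0,20.5]],"turn":[[0,0,0],[0,0,0],[0,0,0],[0,0,0],[0,0,0],[0,0,0]]}' 50
cat > incone.py <<'E'
from h import *
from scipy.optimize import minimize,least_squares
s=manip.read_state();tc=s["eef_pos"]
c=manip.calibration("wrist");p,d=manip.camera("wrist");W=pts("wrist",d,c)
x0,y0,x1,y1=265,180,372,290
w=W[y0:y1,x0:x1].reshape(-1,3)-tc;C=p[y0:y1,x0:x1].reshape(-1,3).astype(float)
print("tcp",tc,s["eef_rot"],"gap",s["finger_gap"],"F",s["wrist_force"])
m=(np.hypot(w[:,0],w[:,1])<35)&(w[:,2]>0)&(w[:,2]<75)
gm=m&(C[:,1]>C[:,0]+15)&(C[:,1]>C[:,2]+8)
q=w[gm]; print("zmax",np.percentile(w[m][:,2],99.5),"green",gm.sum())
nz=m&(C.min(1)>110)
b=w[nz]
r=least_squares(lambda t:np.hypot(b[:,0]-t[0],b[:,1]-t[1])[b[:,2]<28]-27,[0,0],loss="soft_l1");print("wall ctr rel TCP",r.x,(b[:,2]<28).sum())
cc=r.x
def f(t):
    dx=q[:,0]-t[0];dy=q[:,1]-t[1];a=t[2]
    u=dx*np.cos(a)+dy*np.sin(a);v=-dx*np.sin(a)+dy*np.cos(a)
    return np.minimum(abs(u),abs(v)).sum()
B=min((minimize(f,[0,0,np.radians(a)],method="Nelder-Mead") for a in range(0,90,10)),key=lambda r:r.fun)
print("ribs rel TCP",B.x[:2],"ang",np.degrees(B.x[2])%90,B.fun/len(q))
crop(p,x0,y0,x1,y1,5,"pics/incone.png")
E
python3 incone.py
```

```text
clock: 6.02
eef_pos: [620.3, -336.9, 216.2]
eef_rot: [3.132, 0.007, 1.625]
wrist_force: [0.3, -0.3, -0.8]
finger_gap: 52.1
tcp [ 620.28230208 -336.90984341  216.18016959] [3.1315142  0.00689734 1.62455156] gap 52.12936477424112 F [ 0.33082313 -0.34290067 -0.78803905]
zmax 73.40399243639435 green 1476
wall ctr rel TCP [0.19330951 0.15156154] 443
ribs rel TCP [0.04609348 1.81491232] ang 32.469454328367675 1.2091940209099274
```

View pics/incone.png

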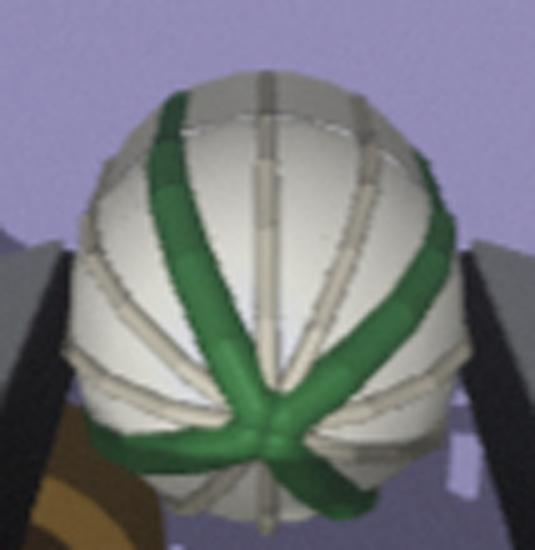

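Cone centred on the TCP, angle 32.5°. The turn needed is about -20°, and the travel about (-7.4, +40.9) cm.

```bash
python3 -m inch '{"grip":[-0.3,-0.3,-0.3,-0.3,-0.3,-0.3,-0.3,-0.3,-0.3,-0.3],"travel":[[-0.5,3,0],[-1.5,8,0],[-2.4,13,0],[-3.2,18,0],[-4.1,23,0],[-5,28,0],[-6,33,0],[-7,38,0],[-7.4,40.9,0],[-7.4,40.9,0]],"turn":[[0,0,-3],[0,0,-6],[0,0,-9],[0,0,-12],[0,0,-15],[0,0,-18],[0,0,-20.3],[0,0,-20.3],[0,0,-20.3],[0,0,-20.3]]}' 50
python3 incone.py
python3 - <<'E'
from h import *
for n in("scene","side"):
    p,d=manip.camera(n)
    crop(p,*((270,120,410,270) if n=="scene" else (220,110,360,250)),4,f"pics/{n}5.png")
E
```

```text
clock: 7.32
eef_pos: [544.8, 74.0, 212.2]
eef_rot: [3.137, 0.005, 1.273]
wrist_force: [-0.0, -0.7, -0.8]
finger_gap: 52.0
tcp [544.7658268   74.02017813 212.15362769] [3.13669196 0.00488208 1.27281805] gap 52.007716690003434 F [-0.04602646 -0.74600659 -0.84694443]
zmax 73.35431037018081 green 1394
wall ctr rel TCP [0.0329632  0.26449832] 120
ribs rel TCP [0.75019441 1.68543005] ang 12.757825852368189 1.1950410063361527
```

View pics/scene5.png

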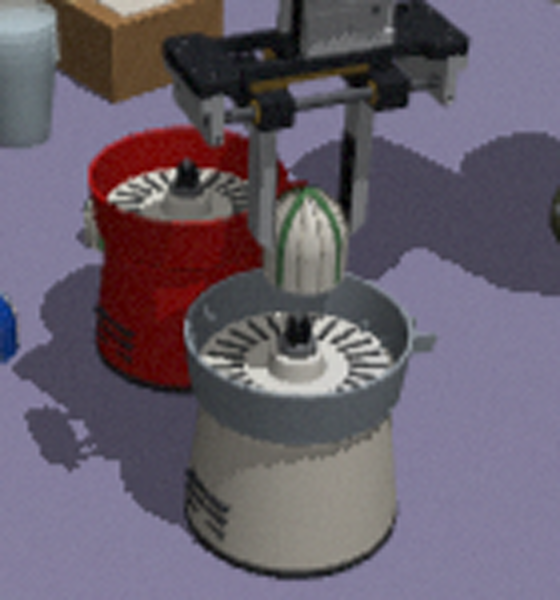

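View pics/side5.png

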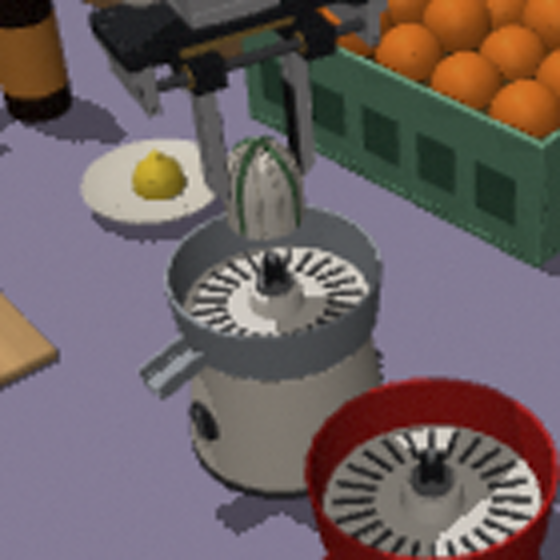

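View pics/incone.png

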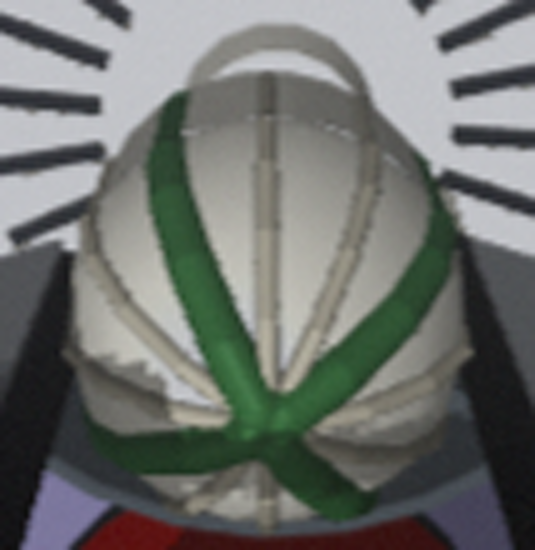

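Above the shaft, with the angle right (12.8° against 12.2°). Position is slightly off (544.8,74.0 against a target of about 546.5,71.8), so I correct while lowering to just above the pin.

```bash
python3 -c "
from cell import manip;s=manip.read_state();print(s['eef_pos'])"; python3 -m inch '{"grip":[-0.3,-0.3,-0.3,-0.3,-0.3,-0.3],"travel":[[0.1,-0.1,0],[0.2,-0.2,-0.5],[0.2,-0.2,-1.2],[0.2,-0.2,-2],[0.2,-0.2,-2.5],[0.2,-0.2,-2.5]],"turn":[[0,0,-0.3],[0,0,-0.3],[0,0,-0.3],[0,0,-0.3],[0,0,-0.3],[0,0,-0.3]]}' 50
python3 - <<'E'
from h import *
print(manip.read_state()["eef_pos"])
from scipy.optimize import least_squares
for n in("scene","side","wrist"):
    c=manip.calibration(n);p,d=manip.camera(n);W=pts(n,d,c);tc=manip.read_state()["eef_pos"]
    if n!="wrist":crop(p,*((300,150,390,230) if n=="scene" else (250,130,330,210)),7,f"pics/{n}6.png")
    rr=np.hypot(W[...,0]-547,W[...,1]-72);m=(rr<84)&(rr>70)&(W[...,2]>158)&(W[...,2]<166)
    r=W[m];print(n,"rim",least_squares(lambda t:np.hypot(r[:,0]-t[0],r[:,1]-t[1])-t[2],[547,72,77],loss="soft_l1").x,len(r))
    C=p.astype(float);m=(np.hypot(W[...,0]-tc[0],W[...,1]-tc[1])<30)&(W[...,2]>tc[2]-3)&(W[...,2]<tc[2]+26)&(C.min(2)>90)
    r=W[m];print(n,"cone wall",least_squares(lambda t:np.hypot(r[:,0]-t[0],r[:,1]-t[1])-26.5,[546,72],loss="soft_l1").x,len(r))
E
```

```text
[545.48295102  71.70458461 212.396578  ]
clock: 8.22
eef_pos: [547.3, 69.7, 187.0]
eef_rot: [3.137, 0.005, 1.265]
wrist_force: [-0.7, -0.2, -0.6]
finger_gap: 51.7
[547.30008991  69.73917772 186.98805048]
scene rim [548.04068085  71.55079293  76.07548207] 270
scene cone wall [547.84287313  68.44572014] 126
side rim [545.88571366  70.4586914   76.1979155 ] 221
side cone wall [547.78785817  69.65115599] 108
wrist rim [546.75242068  72.71763042  75.85350575] 2774
wrist cone wall [547.7205535   70.71957516] 415
```

View pics/scene6.png

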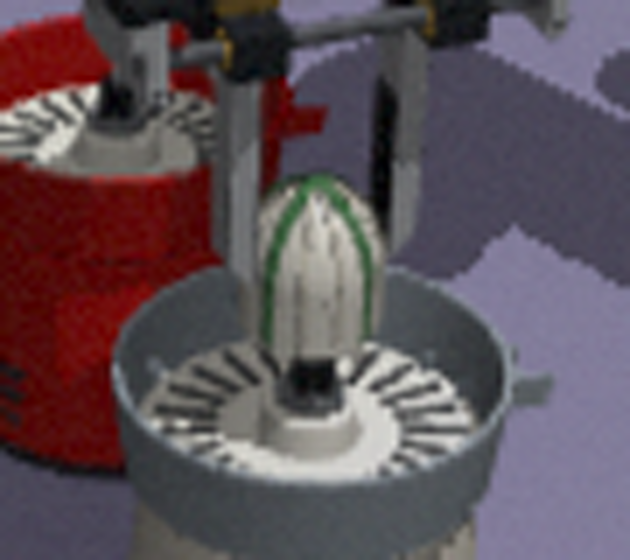

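View pics/side6.png

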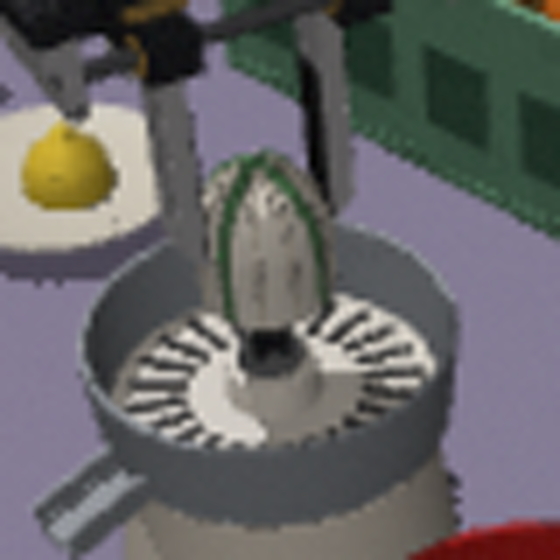

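Relative errors agree across the three cameras (about -0.9, +2.0 mm). I correct and let it settle.

```bash
python3 -m inch '{"grip":[-0.3,-0.3,-0.3,-0.3],"travel":[[-0.08,0.2,0],[-0.08,0.2,0],[-0.08,0.2,-0.4],[-0.08,0.2,-0.4]],"turn":[[0,0,0],[0,0,0],[0,0,0],[0,0,0]]}' 50;  python3 - <<'E'
from h import *
from scipy.optimize import least_squares
for n in("scene","side","wrist"):
    c=manip.calibration(n);p,d=manip.camera(n);W=pts(n,d,c);tc=manip.read_state()["eef_pos"]
    print(tc)
    rr=np.hypot(W[...,0]-547,W[...,1]-72);m=(rr<84)&(rr>70)&(W[...,2]>158)&(W[...,2]<166)
    r=W[m];a=least_squares(lambda t:np.hypot(r[:,0]-t[0],r[:,1]-t[1])-t[2],[547,72,77],loss="soft_l1").x
    C=p.astype(float);m=(np.hypot(W[...,0]-tc[0],W[...,1]-tc[1])<30)&(W[...,2]>tc[2]-3)&(W[...,2]<tc[2]+26)&(C.min(2)>90)
    r=W[m];b=least_squares(lambda t:np.hypot(r[:,0]-t[0],r[:,1]-t[1])-26.5,[546,72],loss="soft_l1").x
    print(n,a[:2]-b)
E
```

```text
clock: 8.88
eef_pos: [546.6, 71.7, 183.2]
eef_rot: [3.136, 0.005, 1.265]
wrist_force: [-0.1, 0.9, -1.3]
finger_gap: 52.0
[546.69352589  71.7103771  183.44118166]
scene [0.89958163 0.84339036]
[546.75883273  71.71466168 183.59587282]
side [-0.9665273 -0.9948556]
[546.79787225  71.73262262 183.66280624]
wrist [-0.14354408  0.15151211]
```

Centred to well under 1 mm. Lowering with a force check.

```bash
python3 -m inch '{"grip":[-0.3,-0.3,-0.3,-0.3,-0.3],"travel":[[0,0,-0.3],[0,0,-0.6],[0,0,-0.9],[0,0,-1.2],[0,0,-1.2]],"turn":[[0,0,0],[0,0,0],[0,0,0],[0,0,0],[0,0,0]]}' 50
```

```text
clock: 9.65
eef_pos: [546.7, 71.7, 171.4]
eef_rot: [3.136, 0.005, 1.264]
wrist_force: [0.2, -0.1, -0.7]
finger_gap: 52.2
```

```bash
python3 -m inch '{"grip":[-0.3,-0.3,-0.3,-0.3,-0.3,-0.3],"travel":[[0,0,-0.4],[0,0,-0.8],[0,0,-1.2],[0,0,-1.4],[0,0,-1.4],[0,0,-1.4]],"turn":[[0,0,0],[0,0,0],[0,0,0],[0,0,0],[0,0,0],[0,0,0]]}' 50
```

```text
clock: 10.4
eef_pos: [546.8, 71.7, 157.5]
eef_rot: [3.136, 0.005, 1.264]
wrist_force: [-1.0, 0.6, -0.9]
finger_gap: 51.5
```

Meshed, with no resistance down to 157.5 mm. Now pressing: 8 mm more, checking force.

```bash
python3 -m inch '{"grip":[-0.3,-0.3,-0.3,-0.3],"travel":[[0,0,-0.15],[0,0,-0.3],[0,0,-0.4],[0,0,-0.4]],"turn":[[0,0,0],[0,0,0],[0,0,0],[0,0,0]]}' 55;python3 -m inch '{"grip":[-0.3,-0.3,-0.3,-0.3],"travel":[[0,0,-0.1],[0,0,-0.2],[0,0,-0.3],[0,0,-0.3]],"turn":[[0,0,0],[0,0,0],[0,0,0],[0,0,0]]}' 55
```

```text
clock: 10.9
eef_pos: [547.0, 71.8, 154.4]
eef_rot: [3.135, 0.004, 1.264]
wrist_force: [-2.9, -0.4, 8.1]
finger_gap: 51.6
clock: 11.4
eef_pos: [547.1, 71.8, 152.5]
eef_rot: [3.134, 0.004, 1.265]
wrist_force: [-3.8, -0.9, 10.8]
finger_gap: 51.5
```

```bash
python3 -m inch '{"grip":[-0.3,-0.3,-0.3,-0.3,-0.3],"travel":[[0,0,-0.15],[0,0,-0.3],[0,0,-0.45],[0,0,-0.45],[0,0,-0.45]],"turn":[[0,0,0],[0,0,0],[0,0,0],[0,0,0],[0,0,0]]}' 60;python3 -m inch '{"grip":[-0.3,-0.3,-0.3,-0.3],"travel":[[0,0,-0.1],[0,0,-0.2],[0,0,-0.2],[0,0,-0.2]],"turn":[[0,0,0],[0,0,0],[0,0,0],[0,0,0]]}' 60
```

```text
clock: 12.02
eef_pos: [547.5, 72.0, 151.5]
eef_rot: [3.131, 0.003, 1.265]
wrist_force: [-13.5, 0.1, 31.9]
finger_gap: 51.9
clock: 12.52
eef_pos: [547.7, 72.1, 151.8]
eef_rot: [3.129, 0.002, 1.265]
wrist_force: [-8.8, -0.7, 20.7]
finger_gap: 51.9
```

Force rose early, with a sideways -x component. I check the pictures and the cone-top height (pressed should be 207, seated and up 213).

```bash
python3 - <<'E'
from h import *
s=manip.read_state();print(s["eef_pos"],s["wrist_force"],s["moment"])
for n in("scene","side","wrist"):
    c=manip.calibration(n);p,d=manip.camera(n);W=pts(n,d,c)
    crop(p,*((300,150,390,230) if n=="scene" else (250,130,330,210) if n=="side" else (250,150,390,300)),7 if n!="wrist" else 4,f"pics/{n}7.png")
    C=p.astype(float);m=(np.hypot(W[...,0]-547,W[...,1]-72)<12)&(W[...,2]>185)&(W[...,2]<225)
    rr=np.hypot(W[...,0]-547,W[...,1]-72);r=W[(rr<79)&(rr>75)&(W[...,2]>156)&(W[...,2]<168)]
    print(n,"top",np.percentile(W[m][:,2],[50,95,99]) if m.any() else None,"rim z",np.percentile(r[:,2],[50,90]) , manip.read_state()["eef_pos"])
E
```

```text
[547.71424939  72.06747421 151.75187684] [-8.77806956 -0.73174426 20.67856669] [-0.12614859  2.13043159 -0.00890274]
scene top [210.20114041 214.33668673 214.89347436] rim z [162.60992141 165.44177037] [547.69831152  72.05308768 151.74239613]
side top [209.19784103 212.56850965 212.92768534] rim z [162.19002065 164.35036054] [547.71959033  72.0564224  151.76361893]
wrist top [207.42091255 210.35725398 211.03243815] rim z [161.48600036 162.31871055] [547.71456884  72.05497478 151.75472868]
```

View pics/scene7.png

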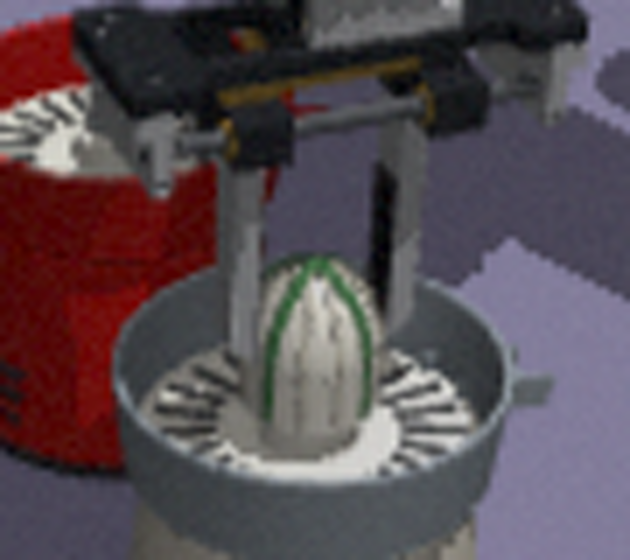

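View pics/side7.png

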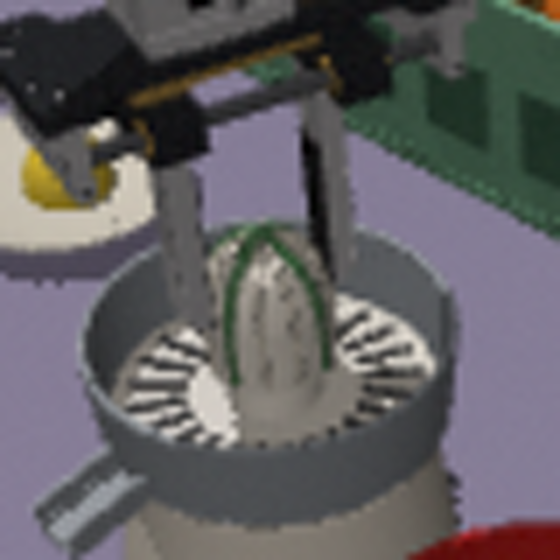

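View pics/wrist7.png

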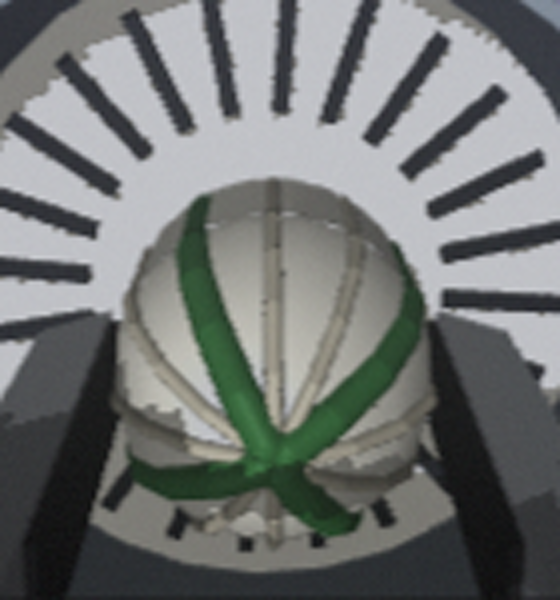

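The cone is meshed (top about 209–211 less noise, so pressed roughly 4–5 mm), but the tool drifted +1 mm in x and pushes sideways, which causes friction. I shift back in x, level the tilt and press again.

```bash
python3 -m inch '{"grip":[-0.3,-0.3,-0.3,-0.3],"travel":[[-0.05,0,0],[-0.11,-0.03,0],[-0.11,-0.03,0],[-0.11,-0.03,0]],"turn":[[0,0,0],[0,0,0],[0,0,0],[0,0,0]]}' 60; python3 -m inch '{"grip":[-0.3,-0.3,-0.3,-0.3],"travel":[[-0.05,0,-0.1],[-0.05,0,-0.2],[-0.05,0,-0.25],[-0.05,0,-0.25]],"turn":[[0,0,0],[0,0,0],[0,0,0],[0,0,0]]}' 60
```

```text
clock: 13.18
eef_pos: [547.4, 71.8, 153.2]
eef_rot: [3.127, 0.001, 1.265]
wrist_force: [0.2, 0.1, 9.7]
finger_gap: 51.6
clock: 13.68
eef_pos: [547.5, 71.9, 152.1]
eef_rot: [3.125, 0.0, 1.265]
wrist_force: [-2.0, -0.1, 10.6]
finger_gap: 51.7
```

```bash
python3 -m inch '{"grip":[-0.3,-0.3,-0.3,-0.3,-0.3,-0.3],"travel":[[-0.04,0,0],[-0.08,0,-0.1],[-0.08,0,-0.2],[-0.08,0,-0.3],[-0.08,0,-0.35],[-0.08,0,-0.35]],"turn":[[0.15,0.45,0],[0.3,0.9,0],[0.3,0.9,0],[0.3,0.9,0],[0.3,0.9,0],[0.3,0.9,0]]}' 60
```

```text
clock: 14.42
eef_pos: [547.7, 72.0, 151.6]
eef_rot: [3.137, -0.002, 1.265]
wrist_force: [-7.3, -1.0, 24.9]
finger_gap: 52.0
```

```bash
cat > tip.py <<'E'
from h import *
def tip(W,ctr,lo,hi):
    r=np.hypot(W[...,0]-ctr[0],W[...,1]-ctr[1]);m=(r<3.5)&(W[...,2]>lo)&(W[...,2]<hi)
    return np.median(W[m][:,2]),m.sum()
E
python3 - <<'E'
from tip import *
for n,ctr in(("wrist2",(618.7,-336)),("side3",(618.7,-337)),("side1",(618.7,-337)),("scene1",(618.7,-337))):
    W=np.load(n+".npz")["W"];print(n,tip(W,ctr,45,75), "counter z",np.nanmedian(W[(np.abs(W[...,0]-ctr[0])<60)&(np.abs(W[...,1]-ctr[1]+0)<60)&(np.abs(W[...,2])<8)][:,2]))
for n in("wrist","side","scene"):
    for k in range(2):
        c=manip.calibration(n);p,d=manip.camera(n);W=pts(n,d,c);s=manip.read_state()
        rr=np.hypot(W[...,0]-546.7,W[...,1]-72)
        rim=W[(rr<78)&(rr>76)&(W[...,2]>156)&(W[...,2]<168)][:,2]
        st=W[(rr<55)&(rr>35)&(W[...,2]>123)&(W[...,2]<134)][:,2]
        print(n,tip(W,(546.7,72),190,225),"rim",np.median(rim),"strainer",np.median(st),len(st),s["eef_pos"],s["wrist_force"])
E
```

```text
wrist2 (np.float64(63.60068777125281), np.int64(32)) counter z -0.2949346823055805
side3 (np.float64(64.69021380102834), np.int64(7)) counter z 1.5015509761086605
side1 (np.float64(65.25475341552499), np.int64(5)) counter z 1.504678706393861
scene1 (np.float64(68.9008597748952), np.int64(2)) counter z 3.508441992055623
wrist (np.float64(210.1830921070683), np.int64(109)) rim 161.65914856196838 strainer 128.0864407452757 4736 [547.6545471   72.02085404 151.64667167] [-7.800214   -0.24607632 25.1841148 ]
wrist (np.float64(210.1721730869386), np.int64(106)) rim 161.65907668213225 strainer 128.06591782740992 4740 [547.6654256   72.04111479 151.6555722 ] [-8.07011554 -1.10767364 24.72188272]
side (np.float64(211.76473762921478), np.int64(5)) rim 162.1085903497153 strainer 130.27808990798678 206 [547.64985694  72.01515981 151.62440067] [-7.0665144  -1.06617951 24.0177573 ]
side (np.float64(211.18540760692724), np.int64(3)) rim 162.09638676522837 strainer 130.1569335389778 208 [547.65057484  72.00401479 151.64812758] [-6.13975777 -0.08146304 24.90885403]
scene (np.float64(213.15381026210252), np.int64(4)) rim 162.7780349006996 strainer 131.42646464543782 163 [547.66491432  72.02666046 151.65503521] [-6.97746885 -0.9143931  25.12900446]
scene (np.float64(212.86718394434376), np.int64(4)) rim 162.8914597899926 strainer 131.63439504851556 153 [547.64565426  72.00815368 151.63686721] [-6.49112041 -0.8888337  25.24014487]
```

```bash
python3 - <<'E'
from h import *
s=manip.read_state();print(s["wrist_force"],s["moment"],s["joints"],s["effort"].round(2))
for n in("side","wrist"):
    p,d=manip.camera(n);
    crop(p,*((230,90,350,240) if n=="side" else (230,100,420,400-110)),4,f"pics/{n}8.png")
E
```

```text
[-6.49112041 -0.8888337  25.24014487] [-0.05204032  1.62667696  0.00858902] [6.43787123e-02 3.28300816e-01 1.55639356e+00 9.52902496e-05
 1.25226777e+00 3.70507768e-01] [-2.100e-01 -4.078e+01 -2.756e+01  4.000e-02 -2.140e+00 -2.000e-02]
```

View pics/side8.png

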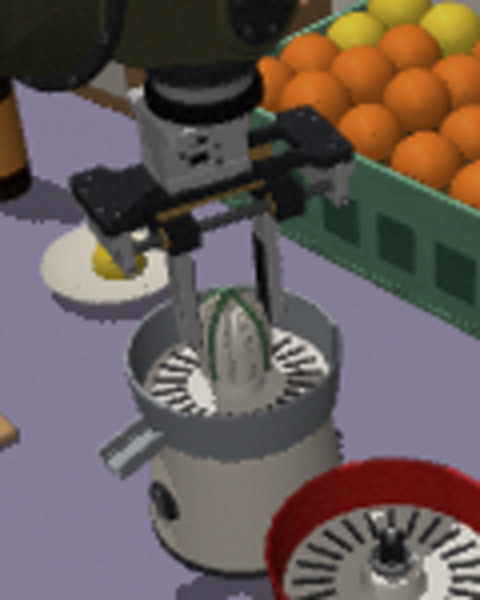

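View pics/wrist8.png

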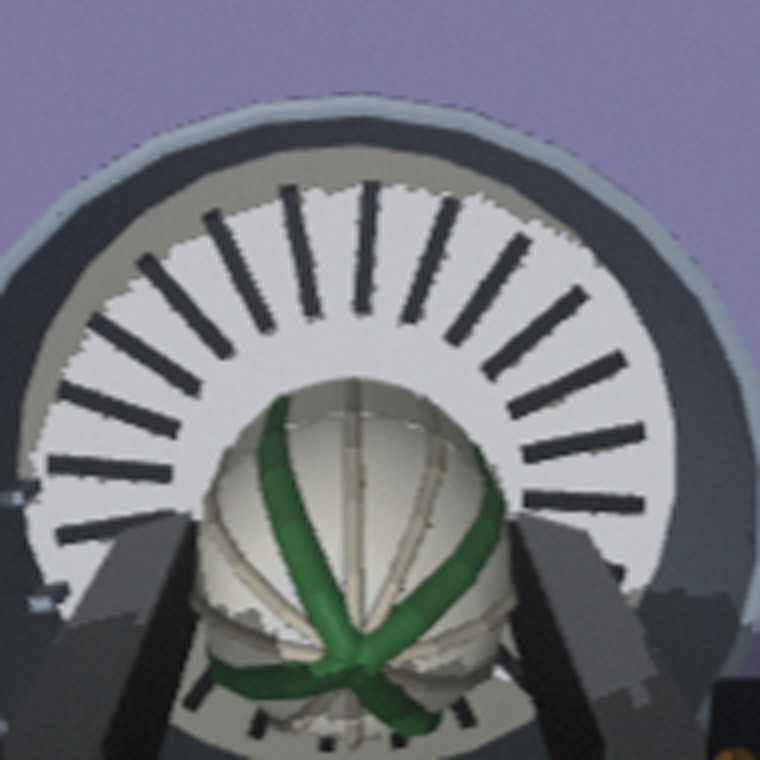

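The moments put the contact on the cone's axis, so nothing else is touching. The arm's compliance couples the downward push into x. I command x back together with z so the push is vertical (x ≈ -3.3 mm, z ≈ -4.5 mm).

```bash
python3 -m inch '{"grip":[-0.3,-0.3,-0.3,-0.3,-0.3,-0.3],"travel":[[-0.1,0,-0.15],[-0.2,0,-0.3],[-0.33,0,-0.45],[-0.33,0,-0.45],[-0.33,0,-0.45],[-0.33,0,-0.45]],"turn":[[0,0,0],[0,0,0],[0,0,0],[0,0,0],[0,0,0],[0,0,0]]}' 60; python3 -c "
from cell import manip;s=manip.read_state();print(s['wrist_force'],s['moment'])"
```

```text
clock: 15.58
eef_pos: [547.4, 72.0, 151.6]
eef_rot: [3.128, -0.005, 1.265]
wrist_force: [2.0, -1.6, 29.0]
finger_gap: 51.7
[ 1.99590724 -1.59894473 29.00381085] [-0.2029351  -0.54146449  0.00646411]
```

A vertical 29 N doesn't move it further, so it is on a hard stop. To verify the stroke is the full 6 mm, I ease up (still meshed) and find where the spring force begins.

```bash
python3 -m inch '{"grip":[-0.3,-0.3,-0.3,-0.3],"travel":[[-0.07,-0.03,0.2],[-0.07,-0.03,0.45],[-0.07,-0.03,0.45],[-0.07,-0.03,0.45]],"turn":[[0.25,0.7,0],[0.25,0.7,0],[0.25,0.7,0],[0.25,0.7,0]]}' 60;python3 -m inch '{"grip":[-0.3,-0.3,-0.3],"travel":[[0,0,0.05],[0,0,0.1],[0,0,0.1]],"turn":[[0,0,0],[0,0,0],[0,0,0]]}' 60; for i in 1 2; do python3 -m inch '{"grip":[-0.3,-0.3,-0.3],"travel":[[0,0,0.03],[0,0,0.06],[0,0,0.06]],"turn":[[0,0,0],[0,0,0],[0,0,0]]}' 60; done
```

```text
clock: 16.08
eef_pos: [546.8, 71.8, 156.1]
eef_rot: [3.14, -0.006, 1.265]
wrist_force: [0.5, 0.5, 3.4]
finger_gap: 51.6
clock: 16.45
eef_pos: [546.7, 71.8, 156.9]
eef_rot: [3.141, -0.006, 1.265]
wrist_force: [0.0, -0.6, -1.3]
finger_gap: 52.0
clock: 16.82
eef_pos: [546.7, 71.8, 157.5]
eef_rot: [3.141, -0.006, 1.265]
wrist_force: [-0.6, -1.2, -0.9]
finger_gap: 52.0
clock: 17.2
eef_pos: [546.7, 71.8, 158.1]
eef_rot: [3.141, -0.006, 1.265]
wrist_force: [-0.2, -0.1, -0.7]
finger_gap: 51.5
```

```bash
python3 - <<'E'
from tip import *
for n in("wrist","side","scene"):
        c=manip.calibration(n);p,d=manip.camera(n);W=pts(n,d,c);s=manip.read_state()
        rr=np.hypot(W[...,0]-546.7,W[...,1]-72)
        rim=W[(rr<78)&(rr>76)&(W[...,2]>156)&(W[...,2]<168)][:,2]
        st=W[(rr<55)&(rr>35)&(W[...,2]>123)&(W[...,2]<134)][:,2]
        print(n,tip(W,(546.7,72),190,225),"rim",np.median(rim),"strainer",np.median(st),len(st),s["eef_pos"],s["wrist_force"])
        if n=="wrist":
            # finger tips: lowest visible points of finger inner faces near
            m=(np.abs(W[...,2]-s["eef_pos"][2])<25)&(rr<60)&(rr>26);q=W[m]
            print("finger region low z",np.percentile(q[:,2],[0.5,2,10,50]),len(q))
E
```

```text
wrist (np.float64(216.5800492604754), np.int64(111)) rim 161.64725590387266 strainer 128.09605239239517 4554 [546.69324766  71.75468694 158.09386767] [ 0.91029802  0.28952219 -0.35685058]
finger region low z [152.97135557 153.77704708 157.29215384 170.35410883] 646
side (np.float64(218.71039505631347), np.int64(3)) rim 162.1603379920394 strainer 130.0953928738703 211 [546.6843974   71.74143888 158.07657253] [ 0.16454853  0.26775696 -0.9031434 ]
scene (np.float64(219.36735949703325), np.int64(6)) rim 162.91650544437277 strainer 131.59683075777218 154 [546.68687368  71.76125771 158.0795653 ] [ 0.13507732  0.11881328 -0.21177724]
```

```bash
python3 -m inch '{"grip":[-0.3,-0.3,-0.3],"travel":[[0,0,-0.1],[0,0,-0.15],[0,0,-0.15]],"turn":[[0,0,0],[0,0,0],[0,0,0]]}' 60;  for i in 1 2 3 ; do python3 -m inch '{"grip":[-0.3,-0.3,-0.3],"travel":[[-0.02,0,-0.06],[-0.04,0,-0.12],[-0.04,0,-0.12]],"turn":[[0,0,0],[0,0,0],[0,0,0]]}' 60; done
```

```text
clock: 17.73
eef_pos: [546.7, 71.7, 156.5]
eef_rot: [3.141, -0.006, 1.265]
wrist_force: [-0.5, 0.3, -0.3]
finger_gap: 51.9
clock: 18.1
eef_pos: [546.6, 71.9, 156.0]
eef_rot: [3.139, -0.006, 1.265]
wrist_force: [0.1, 0.3, 4.8]
finger_gap: 51.8
clock: 18.48
eef_pos: [546.7, 71.9, 155.6]
eef_rot: [3.138, -0.007, 1.265]
wrist_force: [-0.3, 0.2, 7.3]
finger_gap: 51.8
clock: 18.85
eef_pos: [546.6, 72.0, 155.3]
eef_rot: [3.136, -0.007, 1.265]
wrist_force: [-0.9, -0.1, 7.5]
finger_gap: 51.8
```

```bash
for i in 1 2 3 4; do python3 -m inch '{"grip":[-0.3,-0.3,-0.3],"travel":[[-0.05,0,-0.1],[-0.1,0,-0.2],[-0.1,0,-0.2]],"turn":[[0.03,0.1,0],[0.06,0.2,0],[0.06,0.2,0]]}' 60; done
```

```text
clock: 19.23
eef_pos: [546.6, 71.9, 154.5]
eef_rot: [3.137, -0.008, 1.265]
wrist_force: [1.5, 0.4, 7.9]
finger_gap: 51.7
clock: 19.6
eef_pos: [546.6, 72.0, 153.7]
eef_rot: [3.138, -0.009, 1.265]
wrist_force: [2.0, 0.6, 9.3]
finger_gap: 51.8
clock: 19.98
eef_pos: [546.6, 72.0, 153.1]
eef_rot: [3.138, -0.011, 1.265]
wrist_force: [1.6, -0.5, 9.7]
finger_gap: 51.7
clock: 20.35
eef_pos: [546.6, 72.0, 152.5]
eef_rot: [3.138, -0.012, 1.265]
wrist_force: [1.4, 1.0, 10.0]
finger_gap: 51.7
```

```bash
for i in 1 2 3 4; do python3 -m inch '{"grip":[-0.3,-0.3,-0.3],"travel":[[-0.04,0,-0.1],[-0.07,0,-0.2],[-0.07,0,-0.2]],"turn":[[0.1,0.1,0],[0.25,0.2,0],[0.25,0.2,0]]}' 60; done
```

```text
clock: 20.72
eef_pos: [546.7, 72.1, 152.0]
eef_rot: [3.14, -0.016, 1.265]
wrist_force: [-0.8, -0.1, 12.3]
finger_gap: 51.6
clock: 21.1
eef_pos: [546.8, 72.2, 151.9]
eef_rot: [-3.141, -0.02, 1.264]
wrist_force: [-2.1, 1.2, 15.4]
finger_gap: 51.3
clock: 21.48
eef_pos: [546.8, 72.3, 151.8]
eef_rot: [-3.139, -0.025, 1.265]
wrist_force: [-3.6, 0.8, 17.4]
finger_gap: 51.7
clock: 21.85
eef_pos: [546.9, 72.4, 151.9]
eef_rot: [-3.137, -0.029, 1.264]
wrist_force: [-2.7, -0.4, 17.2]
finger_gap: 51.5
```

Hard stop again at ~152.0, about 4 mm after the shaft starts to move at ~155.8, rather than 6. A tilt also crept in from my turn entries. I level it, press, and average force and moment to locate the contact.

```bash
python3 -m inch '{"grip":[-0.3,-0.3,-0.3,-0.3,-0.3],"travel":[[-0.05,0,0.1],[-0.1,0,-0.1],[-0.2,0,-0.3],[-0.25,-0.03,-0.35],[-0.25,-0.03,-0.35]],"turn":[[-0.8,0.1,0],[-1.66,0.4,0],[-1.66,0.8,0],[-1.66,0.9,0],[-1.66,0.9,0]]}' 60;python3 - <<'E'
from tip import *
A=[]
for k in range(6):
    p,d=manip.camera("wrist");s=manip.read_state();A.append(np.r_[s["wrist_force"],s["moment"],s["eef_pos"],s["eef_rot"]])
A=np.array(A);print(A.mean(0).round(3),A.std(0).round(2))
c=manip.calibration("wrist");W=pts("wrist",d,c);print("tip",tip(W,(546.7,72),190,225))
c=manip.calibration("scene");p,d=manip.camera("scene");crop(p,310,170,380,230,10,"pics/scene9.png")
E
```

```text
clock: 22.48
eef_pos: [546.6, 71.9, 151.7]
eef_rot: [-3.138, 0.001, 1.264]
wrist_force: [1.3, -2.3, 22.2]
finger_gap: 51.9
[ 1.23300e+00 -1.48300e+00  2.30020e+01 -3.81000e-01 -2.78000e-01
  3.00000e-03  5.46587e+02  7.19300e+01  1.51689e+02 -3.13800e+00
  1.00000e-03  1.26400e+00] [0.39 0.49 0.45 0.02 0.02 0.03 0.01 0.01 0.02 0.   0.   0.  ]
tip (np.float64(210.29893020291996), np.int64(106))
```

View pics/scene9.png

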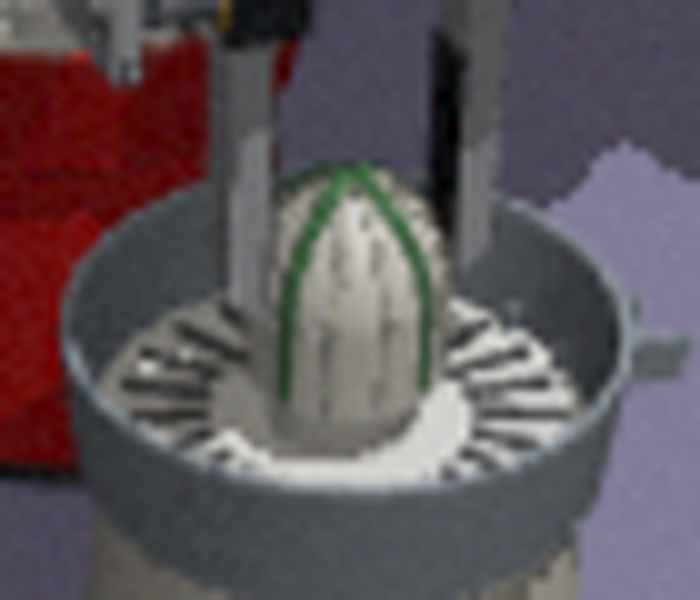

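```bash
python3 - <<'E'
from h import *
W=np.load("wrist1.npz")["W"];r=np.hypot(W[...,0]-546.6,W[...,1]-72.2)
for a in range(0,84,3):
    q=W[(r>=a)&(r<a+3)&(W[...,2]>100)&(W[...,2]<200)][:,2]
    if len(q):print(a,len(q),np.percentile(q,[1,50,99]).round(1))
E
```

```text
0 55 [166.9 173.7 176.3]
3 139 [149.5 166.7 169.8]
6 230 [149.5 151.4 169.4]
9 297 [149.2 150.7 152.1]
12 335 [141.4 150.3 152.2]
15 452 [140.8 142.6 144.2]
18 341 [127.7 132.8 142. ]
21 568 [127.  128.7 130.3]
24 635 [126.9 128.5 130. ]
27 715 [126.9 128.5 130.1]
30 788 [126.8 128.4 129.9]
33 866 [126.6 128.3 129.9]
36 982 [126.5 128.4 131.5]
39 998 [126.5 128.4 131.4]
42 1080 [126.3 128.2 131.1]
45 1160 [126.2 128.1 131. ]
48 1235 [126.  127.9 130.8]
51 1301 [125.9 127.7 130.5]
54 1385 [125.7 127.6 130.2]
57 1462 [125.4 127.4 130.1]
60 1515 [125.5 127.3 129.8]
63 1569 [125.2 126.9 129.4]
66 1659 [125.1 126.8 134. ]
69 3695 [122.3 130.3 141.3]
72 7767 [135.1 150.9 162.1]
75 2656 [159.5 161.6 163.3]
78 238 [159.8 161.1 162.3]
```

No obstacle in the height map and the contact is on-axis, so I try working it: a slightly harder vertical push with small yaw and y shifts.

```bash
python3 -m inch '{"grip":[-0.3,-0.3,-0.3,-0.3],"travel":[[-0.15,0,-0.2],[-0.3,0,-0.45],[-0.35,0,-0.6],[-0.35,0,-0.6]],"turn":[[0,0,0],[0,0.5,1],[0,0.7,2],[0,0.7,2]]}' 60; python3 -m inch '{"grip":[-0.3,-0.3,-0.3,-0.3],"travel":[[-0.15,0,-0.3],[-0.3,0,-0.5],[-0.35,0,-0.6],[-0.35,0,-0.6]],"turn":[[0,0,-1],[0,0.5,-2],[0,0.7,-4],[0,0.7,-4]]}' 60; python3 -c "
from cell import manip;s=manip.read_state();print(s['wrist_force'],s['moment'])"
```

```text
clock: 23.32
eef_pos: [546.6, 71.9, 151.3]
eef_rot: [-3.138, 0.001, 1.299]
wrist_force: [-0.1, -0.8, 38.6]
finger_gap: 52.1
clock: 23.82
eef_pos: [546.7, 71.9, 151.2]
eef_rot: [-3.138, 0.0, 1.229]
wrist_force: [-0.4, -1.0, 42.4]
finger_gap: 52.0
[-0.41935573 -0.9888435  42.41005012] [-0.28119871  0.02291176  0.05519703]
```

```bash
python3 - <<'E'
from h import *
s=manip.read_state();print(s["eef_pos"],s["wrist_force"])
a=s["eef_rot"][2]-np.pi/2
for n in("scene","side","wrist"):
    c=manip.calibration(n);p,d=manip.camera(n);W=pts(n,d,c);np.savez(n+"10.npz",W=W,p=p,d=d)
    dx=W[...,0]-546.7;dy=W[...,1]-71.9
    t=dx*np.cos(a)+dy*np.sin(a);u=-dx*np.sin(a)+dy*np.cos(a)
    for sg in(1,-1):
        for lo,hi in((24,30),(30,36),(36,42),(42,50),(50,60),(60,72),(72,90)):
            m=(sg*t>lo)&(sg*t<hi)&(abs(u)<12)&(W[...,2]>134)
            q=W[m][:,2]
            if len(q)>3: print(n,sg,lo,len(q),np.percentile(q,[0,5,20,50,95]).round(1))
E
```

```text
[546.72538327  71.94962385 151.24863338] [-0.41935573 -0.9888435  42.41005012]
scene 1 24 99 [148.9 154.8 171.1 253.5 478.9]
scene 1 30 173 [179.6 192.7 233.7 393.3 472.7]
scene 1 36 187 [134.2 193.3 216.1 373.4 465.9]
scene 1 42 43 [271.  276.4 296.  444.6 459.5]
scene 1 50 8 [281.5 281.8 283.6 288.5 295.4]
scene 1 60 21 [315.5 315.7 316.9 317.5 318. ]
scene 1 72 83 [135.1 140.3 159.2 300.  318.2]
scene -1 24 125 [134.1 190.2 209.5 236.5 285.6]
scene -1 30 65 [135.5 187.7 204.4 231.6 373.3]
scene -1 36 9 [134.  134.2 135.3 221.8 321.2]
scene -1 42 6 [134.1 175.3 299.  317.4 318.9]
scene -1 50 15 [316.1 316.6 317.3 318.  319.4]
scene -1 60 114 [134.3 136.7 157.6 319.4 512.9]
scene -1 72 140 [138.8 151.2 289.2 509.7 526.9]
side 1 24 97 [177.3 187.2 204.3 231.6 282.7]
side 1 30 48 [183.7 188.5 200.7 227.  346.2]
side 1 36 25 [185.2 189.9 208.4 238.2 356.5]
side 1 50 8 [309.7 309.8 310.9 313.  316.2]
side 1 60 28 [134.2 136.9 210.6 315.4 317. ]
side 1 72 76 [134.3 139.5 152.6 279.8 317.3]
side -1 24 66 [147.8 153.1 169.6 213.8 380. ]
side -1 30 84 [180.1 187.8 207.2 244.6 388.9]
side -1 36 107 [187.9 193.5 218.2 316.1 363.1]
side -1 42 30 [268.5 273.4 280.3 306.5 317.6]
side -1 50 21 [315.4 315.7 315.9 316.5 317.5]
side -1 60 26 [315.3 315.4 315.7 316.5 317.5]
side -1 72 66 [134.3 143.9 162.5 312.8 317.5]
wrist 1 24 2044 [174.  186.3 210.4 243.1 282.4]
wrist 1 30 841 [176.7 187.4 206.3 231.3 254. ]
wrist 1 36 263 [182.3 189.6 206.9 228.1 247.4]
wrist 1 60 149 [134.1 134.4 136.3 139.2 280.6]
wrist 1 72 2223 [135.8 149.  161.8 277.1 288.2]
wrist -1 24 2178 [174.4 186.7 211.6 242.8 282. ]
wrist -1 30 810 [176.8 187.2 206.2 231.  253.7]
wrist -1 36 155 [182.8 188.6 204.  225.2 245.1]
wrist -1 60 1243 [134.  138.2 274.9 279.4 289. ]
wrist -1 72 1153 [134.8 142.3 152.4 272.4 287.1]
```

```bash
python3 - <<'E'
from h import *
z=np.load("wrist10.npz");W=z["W"];p=z["p"]
c=manip.calibration("wrist");T=np.linalg.inv(c["world_from_camera"])
def proj(P):
    q=T@np.r_[P,1];return c["cx"]+c["fx"]*q[0]/-q[2],c["cy"]+c["fy"]*q[1]/q[2]
s=manip.read_state();e=s["eef_pos"];a=s["eef_rot"][2]-np.pi/2
im=cv2.resize(p[150:340,210:430,::-1],None,fx=3.6,fy=3.6,interpolation=cv2.INTER_CUBIC)
for sg in(1,-1):
    for k in(0,10,19,30,60):
        for u in(-8,8):
            P=e+np.array([np.cos(a),np.sin(a),0])*sg*27+np.array([-np.sin(a),np.cos(a),0])*u+[0,0,k]
            x,y=proj(P);cv2.circle(im,(int((x-210)*3.6),int((y-150)*3.6)),4,(0,0,255) if k==0 else (255,0,0) if k==19 else (0,255,255),-1)
cv2.imwrite("pics/w10.png",im)
for r in range(205,300,8): print(r,W[r,225:295:6,2].round(0))
E
```

```text
205 [146. 131. 127. 127. 127. 127. 129. 129. 129. 127. 129. 129.]
213 [144. 132. 126. 127. 128. 126. 128. 127. 129. 129. 155. 173.]
221 [143. 131. 126. 129. 127. 128. 128. 130. 130. 129. 179. 185.]
229 [144. 133. 126. 129. 126. 128. 128. 128. 178. 128. 186. 191.]
237 [145. 137. 125. 126. 128. 127. 191. 192. 191. 181. 195. 196.]
245 [149. 139. 132. 126. 127. 204. 202. 204. 201. 186. 194. 201.]
253 [153. 145. 136. 134. 214. 215. 215. 213. 203. 192. 196. 199.]
261 [157. 150. 143. 224. 224. 224. 224. 222. 205. 128. 194. 199.]
269 [277. 153. 148. 232. 233. 232. 229. 223. 205. 126. 193. 201.]
277 [279. 160. 240. 239. 239. 240. 237. 223. 127. 128. 128. 128.]
285 [280. 247. 247. 246. 246. 243. 238. 225. 129. 125. 126. 127.]
293 [282. 252. 253. 252. 252. 244. 239. 226. 140. 137. 133. 132.]
```

View pics/w10.png

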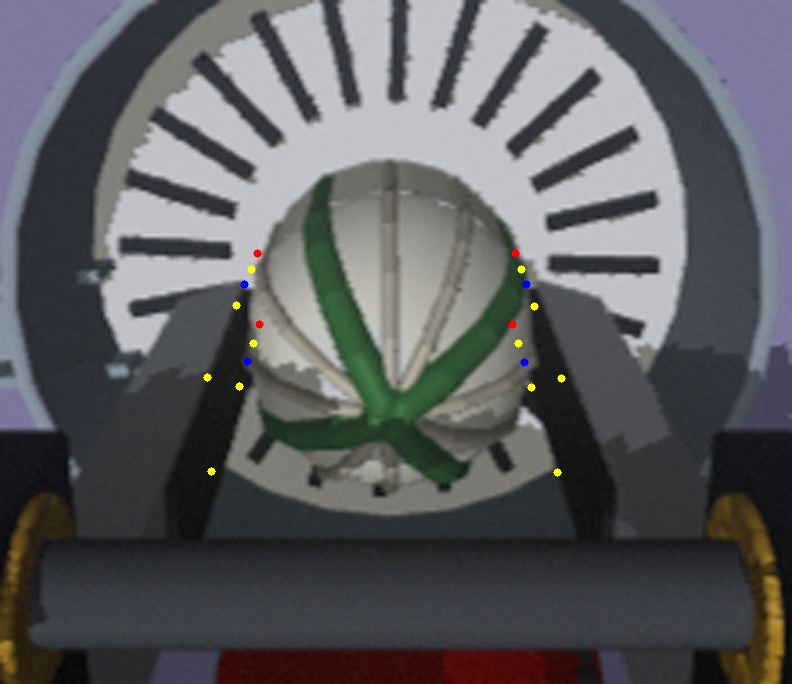

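The stop is insensitive to tilt, yaw and push (on-axis, ~38 N/mm). The fingertips also appear ~25 mm above the nominal TCP in the pictures, so my grip is high on the cone. I ease off, open, let the cone settle freely on the shaft, check it, and regrip lower.

```bash
python3 -m inch '{"grip":[-0.3,-0.3,-0.3,0.2,0.5,0.5],"travel":[[0,0,0.2],[0,0,0.45],[0,0,0.45],[0,0,0.45],[0,0,0.45],[0,0,0.45]],"turn":[[0,0,2],[0,0,2],[0,0,2],[0,0,2],[0,0,2],[0,0,2]]}' 60; python3 - <<'E'
from tip import *
for n in("wrist","side","scene"):
    c=manip.calibration(n);p,d=manip.camera(n);W=pts(n,d,c);s=manip.read_state()
    print(n,tip(W,(546.7,72),190,225),s["eef_pos"],s["wrist_force"])
    if n=="wrist": crop(p,210,150,430,340,3.6,"pics/w11.png"); np.savez("wrist11.npz",W=W,p=p,d=d)
    else: crop(p,*((290,130,400,240) if n=="scene" else (240,110,350,220)),5,f"pics/{n}11.png")
E
```

```text
clock: 24.72
eef_pos: [546.6, 71.9, 155.4]
eef_rot: [-3.137, 0.0, 1.264]
wrist_force: [0.2, 0.3, 0.4]
finger_gap: 69.6
wrist (np.float64(214.5659517863964), np.int64(107)) [546.62297494  71.93304156 155.43798192] [ 0.01785063 -0.03358428 -0.52831392]
side (np.float64(216.86883333977954), np.int64(2)) [546.64087727  71.95167546 155.50859712] [ 0.43032467 -0.43727607  0.02429352]
scene (np.float64(218.1928313704624), np.int64(1)) [546.65624002  71.95007687 155.58251944] [-0.26420067  0.72701272  0.64716472]
```

View pics/w11.png

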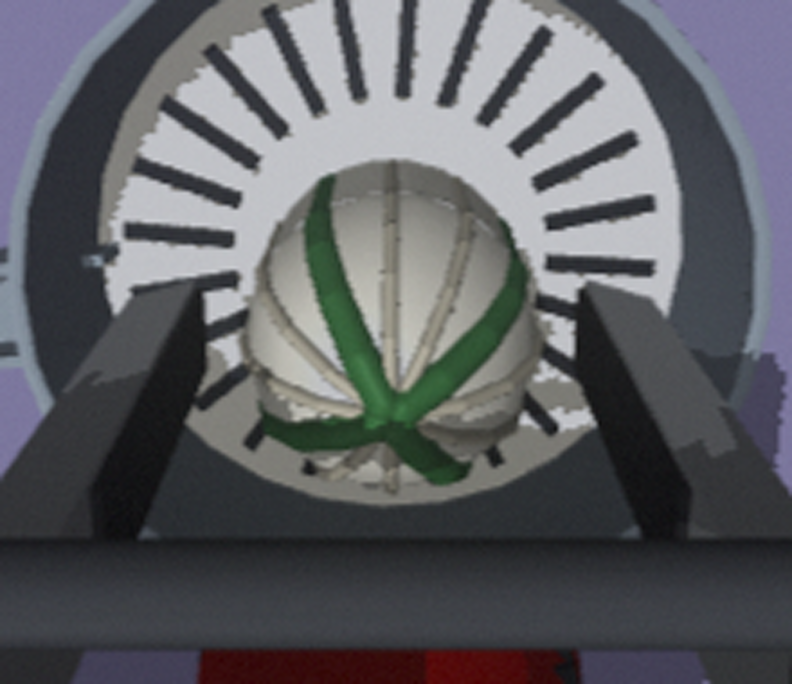

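View pics/side11.png

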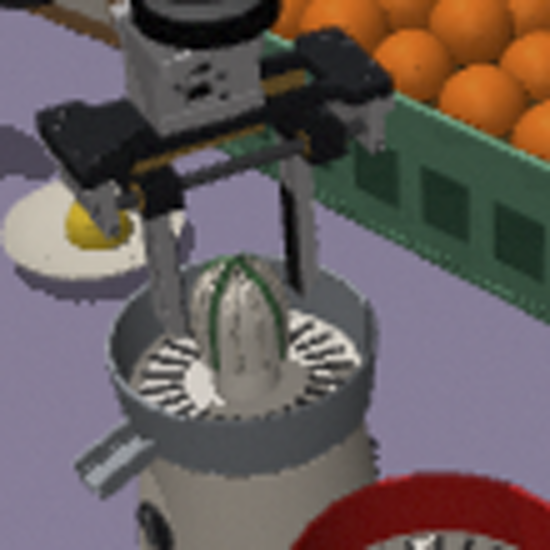

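Free on the shaft the cone's tip is at 214.6, which gives base 151.0: home and meshed. The earlier press reached ~4.3 mm. Now regrip about 10 mm lower.

```bash
python3 -m inch '{"grip":[0.5,0.5,0.5,0.5,0.1,-0.3,-0.3,-0.3,-0.3],"travel":[[0,0,-0.4],[0,0,-0.8],[0,0,-1.1],[0,0,-1.1],[0,0,-1.1],[0,0,-1.1],[0,0,-1.1],[0,0,-1.1],[0,0,-1.1]],"turn":[[0,0,0],[0,0,0],[0,0,0],[0,0,0],[0,0,0],[0,0,0],[0,0,0],[0,0,0],[0,0,0]]}' 60; python3 -m inch '{"grip":[-0.3,-0.3,-0.3,-0.3],"travel":[[-0.05,0,-0.1],[-0.1,0,-0.25],[-0.15,0,-0.35],[-0.15,0,-0.35]],"turn":[[0,0,0],[0,0,0],[0,0.2,0],[0,0.2,0]]}' 60;python3 -m inch '{"grip":[-0.3,-0.3,-0.3],"travel":[[-0.05,0,-0.1],[-0.1,0,-0.2],[-0.1,0,-0.2]],"turn":[[0,0,0],[0,0.2,0],[0,0.2,0]]}' 60
```

```text
clock: 26.0
eef_pos: [546.7, 72.0, 144.7]
eef_rot: [-3.138, 0.0, 1.264]
wrist_force: [0.1, -0.2, 0.7]
finger_gap: 52.7
clock: 26.5
eef_pos: [546.7, 71.9, 142.6]
eef_rot: [-3.139, -0.0, 1.264]
wrist_force: [4.3, 0.2, 8.3]
finger_gap: 52.9
clock: 26.88
eef_pos: [546.7, 72.0, 142.0]
eef_rot: [-3.139, -0.0, 1.264]
wrist_force: [1.2, 0.1, 9.4]
finger_gap: 52.6
```

```bash
for i in 1 2 3; do python3 -m inch '{"grip":[-0.3,-0.3,-0.3],"travel":[[-0.05,0,-0.1],[-0.1,0,-0.2],[-0.1,0,-0.2]],"turn":[[0,0,0],[0,0.2,0],[0,0.2,0]]}' 60; done; python3 -m inch '{"grip":[-0.3,-0.3,-0.3],"travel":[[-0.1,0,-0.2],[-0.2,0,-0.35],[-0.2,0,-0.35]],"turn":[[0,0,0],[0,0.3,0],[0,0.3,0]]}' 60
```

```text
clock: 27.25
eef_pos: [546.7, 72.0, 141.3]
eef_rot: [-3.138, -0.001, 1.264]
wrist_force: [1.4, -0.8, 10.0]
finger_gap: 52.5
clock: 27.62
eef_pos: [546.8, 72.0, 140.8]
eef_rot: [-3.138, -0.001, 1.264]
wrist_force: [0.1, -0.7, 10.4]
finger_gap: 52.7
clock: 28.0
eef_pos: [546.8, 72.0, 140.6]
eef_rot: [-3.138, -0.001, 1.264]
wrist_force: [-1.1, 0.0, 13.2]
finger_gap: 53.0
clock: 28.38
eef_pos: [546.8, 72.0, 140.3]
eef_rot: [-3.14, -0.001, 1.264]
wrist_force: [0.5, -0.8, 23.2]
finger_gap: 52.9
```

Same hard stop (~4 mm, then stiff) with a lower grip, so it isn't the fingers. I push harder, vertically, in stages well under the 120 N limit, to see whether it gives.

```bash
python3 -m inch '{"grip":[-0.3,-0.3,-0.3,-0.3,-0.3,-0.3,-0.3],"travel":[[-0.1,0,-0.2],[-0.2,0,-0.35],[-0.3,0,-0.5],[-0.4,0,-0.6],[-0.45,0,-0.7],[-0.45,0,-0.7],[-0.45,0,-0.7]],"turn":[[0,0.1,0],[0,0.4,0],[0.1,0.7,0],[0.2,0.9,0],[0.3,1.0,0],[0.3,1.0,0],[0.3,1.0,0]]}' 60;  python3 - <<'E'
from tip import *
for n in("wrist","side","scene"):
    c=manip.calibration(n);p,d=manip.camera(n);W=pts(n,d,c);s=manip.read_state()
    print(n,tip(W,(546.7,72),190,225),s["eef_pos"],s["wrist_force"],s["moment"])
E
```

```text
clock: 29.25
eef_pos: [546.7, 72.1, 139.9]
eef_rot: [-3.135, -0.006, 1.264]
wrist_force: [1.7, -1.2, 44.5]
finger_gap: 53.0
wrist (np.float64(209.88369716888093), np.int64(122)) [546.72232352  72.12373788 139.85979827] [ 2.6310625  -1.63440965 43.84358826] [-0.22099064 -0.51144238 -0.05221698]
side (np.float64(211.50756745423757), np.int64(3)) [546.7279191   72.12332443 139.86246554] [ 2.58307701 -0.7595004  44.17622027] [-0.25710059 -0.52148345  0.01160366]
scene (np.float64(212.71397532313938), np.int64(3)) [546.72508968  72.13565798 139.87217726] [ 2.56643687 -0.9539226  43.84000042] [-0.18940801 -0.52357976  0.02340789]
```

```bash
python3 -m inch '{"grip":[-0.3,-0.3,-0.3],"travel":[[-0.1,0.1,-0.2],[-0.25,0.25,-0.35],[-0.25,0.3,-0.35]],"turn":[[0,0.2,0],[0,0.4,0],[0,0.4,0]]}' 60;python3 -m inch '{"grip":[-0.3,-0.3,-0.3],"travel":[[-0.1,-0.2,-0.2],[-0.25,-0.5,-0.35],[-0.25,-0.6,-0.35]],"turn":[[0,0.2,0],[0,0.4,0],[0,0.4,0]]}' 60;python3 -m inch '{"grip":[-0.3,-0.3,-0.3],"travel":[[-0.3,0.1,-0.2],[-0.6,0.2,-0.35],[-0.7,0.2,-0.35]],"turn":[[0,0.2,0],[0,0.4,0],[0,0.4,0]]}' 60
```

```text
clock: 29.78
eef_pos: [547.1, 73.5, 140.2]
eef_rot: [-3.138, -0.004, 1.264]
wrist_force: [1.8, -13.1, 27.1]
finger_gap: 52.6
clock: 30.15
eef_pos: [547.0, 70.2, 140.3]
eef_rot: [-3.138, -0.01, 1.264]
wrist_force: [2.0, 21.1, 23.4]
finger_gap: 52.6
clock: 30.52
eef_pos: [544.9, 71.9, 140.6]
eef_rot: [3.138, -0.012, 1.264]
wrist_force: [24.5, -2.3, 12.2]
finger_gap: 52.9
```

The stop is independent of grip height, yaw, tilt and lateral shift (mesh play centred at y ≈ 71.9, x ≈ 546.7). It behaves like the drive's own stop. Final press: re-centred, vertical, about 55 N.

```bash
python3 -m inch '{"grip":[-0.3,-0.3,-0.3,-0.3,-0.3,-0.3,-0.3,-0.3,-0.3],"travel":[[0.1,0,0],[0.1,0,-0.1],[0,0,-0.2],[-0.1,0,-0.4],[-0.2,0,-0.6],[-0.3,0,-0.8],[-0.33,0,-0.9],[-0.33,0,-0.9],[-0.33,0,-0.9]],"turn":[[-0.2,0.2,0],[-0.4,0.4,0],[-0.6,0.6,0],[-0.6,1.0,0],[-0.5,1.3,0],[-0.5,1.6,0],[-0.5,1.7,0],[-0.5,1.7,0],[-0.5,1.7,0]]}' 60;  python3 - <<'E'
from tip import *
for k in range(3):
    n="wrist";c=manip.calibration(n);p,d=manip.camera(n);W=pts(n,d,c);s=manip.read_state()
    print(n,tip(W,(546.7,72),190,225),s["eef_pos"],s["eef_rot"],s["wrist_force"],s["moment"],s["finger_gap"])
E
```

```text
clock: 31.65
eef_pos: [546.7, 71.8, 139.6]
eef_rot: [-3.136, -0.0, 1.264]
wrist_force: [-0.1, -2.6, 55.7]
finger_gap: 52.6
wrist (np.float64(209.60760798679743), np.int64(123)) [546.74216177  71.77487864 139.61202678] [-3.13556277e+00 -1.29832674e-04  1.26359786e+00] [ 0.35949284 -2.19103812 56.49745665] [-5.38355193e-01  6.38948370e-02 -2.65326478e-04] 52.90436484151103
wrist (np.float64(209.62038189069264), np.int64(122)) [546.73007373  71.78935629 139.59363589] [-3.13552406e+00 -1.51914135e-04  1.26360904e+00] [ 0.65556499 -2.68254332 55.58793298] [-0.55028709  0.0441883  -0.00436507] 52.66917054873594
wrist (np.float64(209.6107227767221), np.int64(120)) [546.71467738  71.77841363 139.58467051] [-3.13549229e+00 -1.21033434e-04  1.26362807e+00] [ 1.14717125 -3.01698169 56.57444102] [-0.61261273 -0.00951943  0.05288051] 52.498277091605544
```

```bash
python3 - <<'E'
from tip import *
for k in range(16):
    n="wrist";p,d=manip.camera(n);s=manip.read_state()
    if k%3==0:print(s["clock"],s["eef_pos"].round(2),s["wrist_force"].round(1),round(s["finger_gap"],1))
E
```

```text
31.85 [546.75  71.79 139.63] [ 0.4 -2.3 55.9] 52.7
32.0 [546.73  71.79 139.59] [ 0.4 -3.1 56.7] 52.7
32.15 [546.73  71.8  139.62] [ 0.4 -2.9 56.3] 52.5
32.3 [546.74  71.8  139.61] [ 0.3 -2.6 56.2] 52.5
32.45 [546.72  71.8  139.59] [ 0.  -2.4 56.6] 52.5
32.6 [546.72  71.79 139.6 ] [ 0.1 -3.  55.9] 52.6
```

```bash
python3 -m inch '{"grip":[-0.3,-0.3,-0.3,-0.3,-0.3,-0.3],"travel":[[-0.5,0,-0.8],[-0.55,0.02,-0.9],[-0.6,0.03,-0.97],[-0.65,0.03,-1.05],[-0.65,0.03,-1.05],[-0.65,0.03,-1.05]],"turn":[[0,1.1,0],[0,1.2,0],[0,1.3,0],[0,1.3,0],[0,1.3,0],[0,1.3,0]]}' 60;  python3 - <<'E'
from tip import *
for k in range(3):
    n="wrist";c=manip.calibration(n);p,d=manip.camera(n);W=pts(n,d,c);s=manip.read_state()
    print(n,tip(W,(546.7,72),190,225),s["eef_pos"],s["eef_rot"],s["wrist_force"],s["finger_gap"])
E
```

```text
clock: 33.35
eef_pos: [546.7, 71.9, 139.3]
eef_rot: [-3.134, -0.0, 1.263]
wrist_force: [1.0, -4.0, 71.4]
finger_gap: 52.5
wrist (np.float64(209.44235646662693), np.int64(121)) [546.7309354   71.86024254 139.24466717] [-3.13438755e+00 -1.10334112e-04  1.26343606e+00] [ 0.57136678 -4.08465718 71.62033901] 53.20283128689307
wrist (np.float64(209.42418704889502), np.int64(128)) [546.7040493   71.90306743 139.24017347] [-3.13428981e+00 -1.33731822e-04  1.26345233e+00] [-0.08512677 -4.16500503 71.04921194] 53.129694404829145
wrist (np.float64(209.3282105978611), np.int64(122)) [546.72679923  71.88332587 139.27643714] [-3.13439334e+00 -1.31802550e-04  1.26344119e+00] [ 0.085864   -3.86067627 70.91558913] 52.62923460324574
```

The push is steady at ~71 N (vertical, on-axis); the tip has come down ~5.2 mm and the grip holds. Final check that the other things haven't moved, then hand in.

```bash
python3 - <<'E'
from h import *
p,d=manip.camera("side");cv2.imwrite("pics/sideF.png",p[:,:,::-1])
s=manip.read_state();print(s["clock"],s["eef_pos"],s["wrist_force"],s["finger_gap"])
E
```

```text
33.55 [546.73135895  71.86813594 139.2575135 ] [ 1.05109988 -4.01863169 71.17903606] 52.87388199985208
```

View pics/sideF.png

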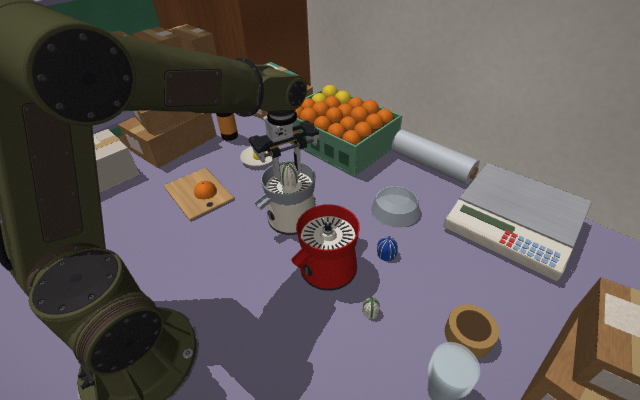

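The big cone is in the juicer (290,178). The small cone (371,308), blue look-alike (388,248), fruit (205,190 and 258,156), red juicer, cover, tape and cups are all where they were.

```bash
python3 -c "
from cell import manip
print(manip.sign_off()); s=manip.read_state(); print(s['clock'],s['wrist_force'],s['finger_gap'])"
```

```text
the job is handed in; nothing more can be done
None
the job is handed in; nothing more can be done
```

The big cone (the orange is on the board) is on the juicer's shaft, meshed and home, still gripped and held down. However, I could not confirm that the drive went down its full 6 mm.

- **Fit:** I turned the cone about 20° to match the cross. It slid home with no resistance, and released briefly on the shaft it stood with its base at about 151 mm, as it should.
- **Press (disagrees with your figures):** The spring force began near 8 N as stated. After about 4 mm of travel, at roughly 11–12 N, it met a stiff on-axis stop instead of going on to 6 mm and 14 N.
- **What I tried:** Regripping about 11 mm lower and changing yaw, tilt and sideways position left that stop where it was. I handed in holding about 71 N straight down. The cone's tip was then about 5.2 mm below its rest height by camera (arm reading 5.4 mm), and part of that may be contact give, not drive travel.
- **Everything else:** In the last side picture the small cone, fruit, blue cone, red juicer, dust cover, tape and cups look unmoved. The job was handed in at about 33.6 s of the 51 s.

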